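Load battery cells into numbered spring cradles in order

ROBOT

A 7-joint arm with a two-finger parallel gripper is mounted at the origin on the work surface. World frame = base frame: x ahead of the robot, y to its left, z up, the work surface at z = 0. Lengths are in m, angles in rad, forces in N, time in s.
With the tool pointing down it reaches from about 0.425 to 0.925 m from the base axis. Payload 6.8 kg.
Tool frame: the origin (TCP) lies at the very end of the fingers, on their centre line; the grasp point (between the pads) lies bot.grip_depth behind it (bot.grip_depth is the distance from the TCP to the grasp point, in m); z points along the fingers, y is the line along which they close (so a half turn about z gives the same grasp; the last joint's range is limited). The gripper opens to 85 mm and grips with 20 to 120 N. Pads are 22 mm wide; open, the fingers measure 114 mm over their backs; the gripper's body (76 mm by 85 mm) begins 54 mm behind the grasp point. The pads swing forward as they close: fully open they stand 13 mm farther back than shut.
Start: joints at [-1.431, 0.477, 0.022, 1.555, -0.011, 1.109, -0.083], TCP at [0.166, 0.654, 0.207] pointing down, gripper open.
Joint ranges: [-2.96, 2.96], [-0.34, 2.1], [-1.41, 1.46], [0.24, 2.44], [-1.37, 4.51], [0.17, 1.92], [-2.96, 2.96]. Speed limits (rad/s): [2.39, 2.39, 3.14, 3.14, 3.14, 3.14, 3.14].

INTERFACE

Orientations are given as a unit quaternion [w, x, y, z].
In Python, from station import bot gives the robot as it stands.
- The arm moves only by the tool send_rows, never from a script. Its arguments are lists of equal length, an entry for each row: "slide": the shift along the tool's x, y, z in mm, a list of three; "roll": the turn about the tool's z in degrees; "claw": the opening, from 0 (shut) to 1 (fully open). A call has exactly 8 rows; each row is the pose to reach, as a shift and turn from the pose commanded when the call began, along the tool's axes at that moment; what a row does not reach only later rows make up. A row lasts 1/12 s, in which the tool goes at most 41.7 mm and 7.16 degrees, less where a joint would pass 70% of its speed; a pose out of reach is approached as far as the arm can. A call with a gripper value outside its range is refused whole. The fingers move at their own pace and stop on an object; "force" is the grip in N (left out, the last holds). Time passes only in rows, so rows that repeat a pose let the fingers close, or fill a call up. It gives the time, the measured TCP pose, the force, the opening and the grip force at its end, in the units of the state.
- bot.get_obs(): the state, without advancing time (a new reading comes with each control period).
- bot.read_camera(name): name is "side" or "top" or "wrist"; returns the picture (420x560x3 uint8, red, green, blue); there is no depth.
- bot.camera_model(name): a dict with "camera_matrix" (3x3 intrinsics, pixels), "camera_from_world" (4x4, takes a point from world to camera coordinates). Camera axes: x right, y down, z forward; pixel columns grow to the right and rows downward; lengths in m; the calibration is good to about 2 mm. The wrist camera is an equidistant fisheye: a pixel r from the principal point sees the ray r / f radians off the axis. A picture is of the moment at which its call begins: read the wrist's pose just before it. camera_model takes no time and is no camera call; for the wrist camera it gives the pose at the moment of the call.
- bot.hand_in(): hands the job in; it is judged then, once.
The state is a dict: "t": time; "q": joint angles; "joint_vel": joint speeds; "joint_torque": joint torques, N m; "eef_pos": TCP position; "tool_rot": TCP orientation; "contact_force": force on the tool from outside, world axes, zero at the start; "torque": the same for the moment, N m; "gripper_width": opening from 0.0 (shut) to 1.0 (fully open); "grasp_force": force on a finger pad.
Only numpy, scipy, OpenCV 4.12 (cv2) and the standard library are available. Lean on these libraries where they do the work, as an engineer would, in place of code of your own. Each camera call takes 0.05 s, during which the arm holds its last target. There are 200 camera calls.

TASK

Load the three battery cells into the three charging cradles, in the order of the cradles' pips: first the shortest cell into the cradle with one pip, then the middle one into the cradle with two, then the longest into the cradle with three. Each cell must end lying flat in its saddle with its nub against the fixed post and its flat end held by the spring plate. Press gently on the cradles, and leave the other things on the bench where they are.

Things in the scene. Friction and masses are not known exactly. Their poses are not given: they have to be found in the camera images.
- cell1: The shortest battery cell, loose, lying on the bench: a plain light grey cylinder 28 mm in diameter and 60 mm long overall. Origin on its axis at mid length; its x axis runs along the cell towards the end with the small steel nub (10 mm diameter, 2.5 mm long, included in the length; a thin dark groove runs round the cell near it); the other end is flat. It may be rolled about x.
- cell2: The middle battery cell, loose, lying on the bench: a plain light grey cylinder 28 mm in diameter and 72 mm long overall. Origin on its axis at mid length; its x axis runs along the cell towards the end with the small steel nub (10 mm diameter, 2.5 mm long, included in the length; a thin dark groove runs round the cell near it); the other end is flat. It may be rolled about x.
- cell3: The longest battery cell, loose, lying on the bench: a plain light grey cylinder 28 mm in diameter and 84 mm long overall. Origin on its axis at mid length; its x axis runs along the cell towards the end with the small steel nub (10 mm diameter, 2.5 mm long, included in the length; a thin dark groove runs round the cell near it); the other end is flat. It may be rolled about x.
- nub1 (a point): Tip of the nub of the shortest cell, 30 mm from the cell's origin.
- nub2 (a point): Tip of the nub of the middle cell, 36 mm from the cell's origin.
- nub3 (a point): Tip of the nub of the longest cell, 42 mm from the cell's origin.
- cradle1: Fixed black charging cradle with one white pip (raised round dots) at its +x end, for the shortest cell. Origin on its underside, below the middle of a seated cell; x along the bay, z up. Base 50 mm wide, 8 mm thick, x = -70 to 52 mm. Saddle of two ribs, tops 12 mm above the origin, inner faces at y = +-9 mm, 4 mm wide. A housing 48 mm high stands behind the spring plate.
- plate1 (a point): Point on the face of that cradle's spring plate, 42 mm above the cradle's origin. The plate is 24 mm wide and reaches from 10 to 54 mm. Its face is at x = -20 mm when empty and can be pushed back (-x) to a hard stop at -32.5 mm: the bay is 10 mm shorter than the cell when empty, 2.5 mm longer than it at the stop.
- seat1 (a point): Where the origin of the shortest cell lies once seated in the cradle with one white pip: 22.7 mm above the cradle's origin, with the cradle's axes (cell x along cradle x). The fixed steel contact post for the nub, 24 mm wide and 6 mm thick, has its face 30 mm from here in +x and its top 27 mm above the cradle's origin.
- press1 (a joint): Travel of that cradle's spring plate, m: 0 empty, 0.010 with the right cell seated, 0.0125 at the hard stop. The spring pushes with about 3 N at 0 and 7 N at the stop.
- cradle2: Fixed black charging cradle with two white pips (raised round dots) at its +x end, for the middle cell. Origin on its underside, below the middle of a seated cell; x along the bay, z up. Base 50 mm wide, 8 mm thick, x = -76 to 58 mm. Saddle of two ribs, tops 12 mm above the origin, inner faces at y = +-9 mm, 4 mm wide. A housing 48 mm high stands behind the spring plate.
- plate2 (a point): Point on the face of that cradle's spring plate, 42 mm above the cradle's origin. The plate is 24 mm wide and reaches from 10 to 54 mm. Its face is at x = -26 mm when empty and can be pushed back (-x) to a hard stop at -38.5 mm: the bay is 10 mm shorter than the cell when empty, 2.5 mm longer than it at the stop.
- seat2 (a point): Where the origin of the middle cell lies once seated in the cradle with two white pips: 22.7 mm above the cradle's origin, with the cradle's axes (cell x along cradle x). The fixed steel contact post for the nub, 24 mm wide and 6 mm thick, has its face 36 mm from here in +x and its top 27 mm above the cradle's origin.
- press2 (a joint): Travel of that cradle's spring plate, m: 0 empty, 0.010 with the right cell seated, 0.0125 at the hard stop. The spring pushes with about 3 N at 0 and 7 N at the stop.
- cradle3: Fixed black charging cradle with three white pips (raised round dots) at its +x end, for the longest cell. Origin on its underside, below the middle of a seated cell; x along the bay, z up. Base 50 mm wide, 8 mm thick, x = -82 to 64 mm. Saddle of two ribs, tops 12 mm above the origin, inner faces at y = +-9 mm, 4 mm wide. A housing 48 mm high stands behind the spring plate.
- plate3 (a point): Point on the face of that cradle's spring plate, 42 mm above the cradle's origin. The plate is 24 mm wide and reaches from 10 to 54 mm. Its face is at x = -32 mm when empty and can be pushed back (-x) to a hard stop at -44.5 mm: the bay is 10 mm shorter than the cell when empty, 2.5 mm longer than it at the stop.
- seat3 (a point): Where the origin of the longest cell lies once seated in the cradle with three white pips: 22.7 mm above the cradle's origin, with the cradle's axes (cell x along cradle x). The fixed steel contact post for the nub, 24 mm wide and 6 mm thick, has its face 42 mm from here in +x and its top 27 mm above the cradle's origin.
- press3 (a joint): Travel of that cradle's spring plate, m: 0 empty, 0.010 with the right cell seated, 0.0125 at the hard stop. The spring pushes with about 3 N at 0 and 7 N at the stop.
- meter: Black multimeter, 150 x 80 x 44 mm, origin under its centre. Bystander.
- driver: Screwdriver, 190 mm long, lying. Bystander.
- tape: Blue ring, an empty tape roll core 96 mm across, 48 mm high, origin under its centre. Bystander.
- block: White terminal block 30 x 30 x 36 mm, origin under its centre. Bystander, stands among the cells.
- pliers: Red handled pliers, 170 mm long, lying. Bystander.
- spray: Spray can 60 mm diameter, 150 mm high, origin under its centre. Bystander.
Mind the look-alikes: they are no part of the job. Leave any brown look-alike of the cell1 alone.

How it is judged:
By the outcome, as a careful person would: the job done as asked, in the order asked, and still so for the second after the job is handed in, with the robot touching nothing.
It also fails if it takes over 72 s, if anything falls off the work surface, if the arm or the gripper's body presses on something with over 40 N, if the wrist force passes 120 N, or if a joint passes its speed limit or range.

## Working session

There is one attempt and no reset: what is moved stays moved. The work goes in short steps, Python scripts to look and compute and a tool call to move; the robot and the scene stay as the last step left them, time stands still between calls to the robot, and variables do not carry over. Pictures are saved under pics/ and viewed, at most 10 in all, crops included, and the job is handed in when it is done.

Besides the shell and the picture viewer there is one more tool, called after "Emit:" by a JSON object that holds its "fn" and its "kwargs", one argument or row to a line. send_rows: Moves the arm, as the interface text tells. Its arguments: {"type":"object","properties":{"slide":{"type":"array","items":{"type":"array","items":{"type":"number"}}},"roll":{"type":"array","items":{"type":"number"}},"claw":{"type":"array","items":{"type":"number"}},"force":{"type":"number"}},"required":["slide","roll","claw"]}

```bash
mkdir -p pics; python3 - <<'E'
from station import bot
import cv2,numpy as np
o=bot.get_obs();print(o['t'],o['eef_pos'],o['tool_rot'],bot.grip_depth)
for n in['top','side']:
    im=bot.read_camera(n);m=bot.camera_model(n);print(n,np.round(m['camera_matrix'],1).tolist(),np.round(m['camera_from_world'],4).tolist())
    cv2.imwrite(f'pics/{n}_raw.png',im[:,:,::-1])
    cv2.imwrite(f'pics/{n}0.png',cv2.resize(im[:,:,::-1],(800,600),interpolation=cv2.INTER_CUBIC))
E
```

```text
0.0 [0.16540653 0.65376484 0.20632015] [-6.34897931e-05  1.23586763e-01  9.92333347e-01 -9.14398226e-04] 0.0187
top [[507.5, 0.0, 281.6], [0.0, 507.5, 214.0], [0.0, 0.0, 1.0]] [[0.0198, -0.9998, 0.0003, -0.106], [-0.9879, -0.0196, -0.1539, 0.5584], [0.1538, 0.0027, -0.9881, 1.3645], [0.0, 0.0, 0.0, 1.0]]
side [[523.4, 0.0, 279.7], [0.0, 523.4, 208.9], [0.0, 0.0, 1.0]] [[0.9105, -0.4134, 0.006, -0.5441], [-0.3179, -0.7094, -0.6291, 0.1377], [0.2643, 0.5709, -0.7773, 1.2106], [0.0, 0.0, 0.0, 1.0]]
```

View pics/top0.png

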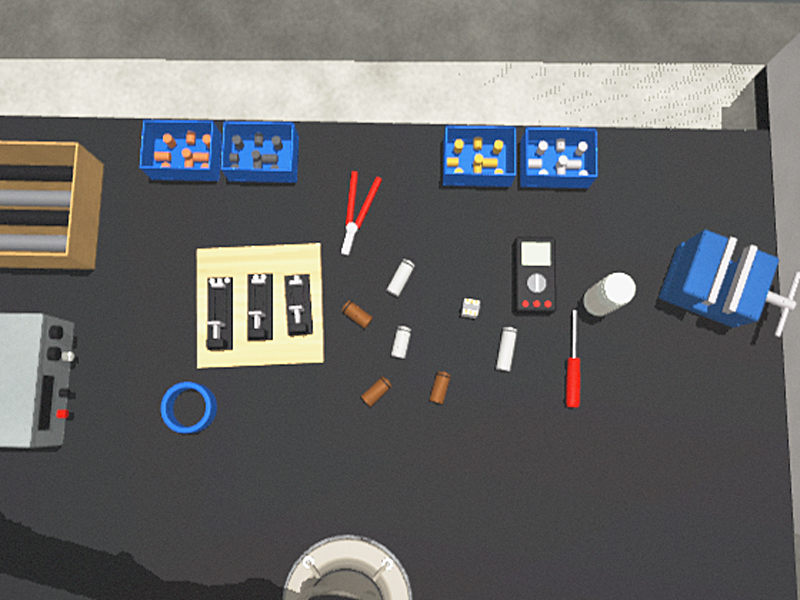

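View pics/side0.png

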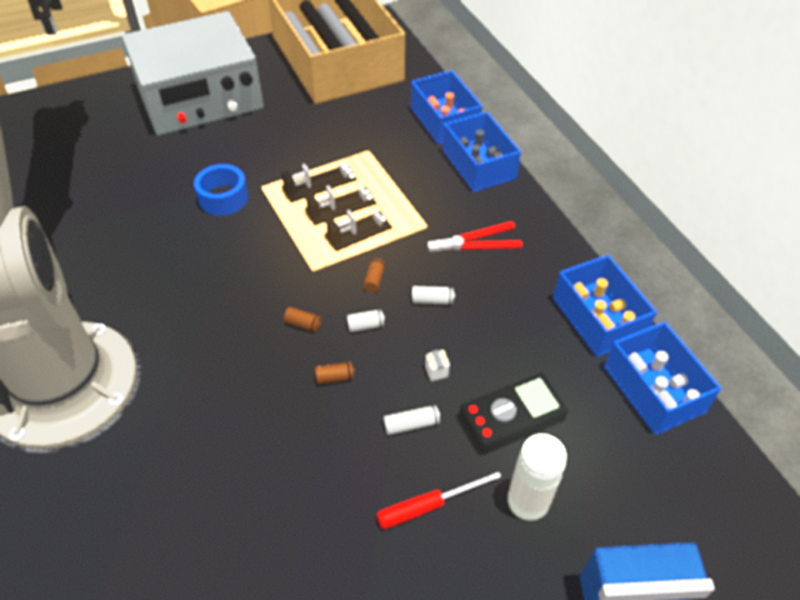

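The top view shows the cradles on the pale board at about (220,312), (259,306) and (298,304), with pips at the top end. The white cells are at (401,277) middle, (401,342) short and (507,348) long. Brown look-alikes lie nearby. The side view agrees. Next I'll enlarge both regions.

```bash
python3 - <<'E'
import cv2
im=cv2.imread('pics/top_raw.png')
a=im[160:265,132:232];b=im[170:290,240:370]
cv2.imwrite('pics/ca.png',cv2.resize(a,None,fx=5.7,fy=5.7,interpolation=cv2.INTER_CUBIC))
cv2.imwrite('pics/cb.png',cv2.resize(b,None,fx=5,fy=5,interpolation=cv2.INTER_CUBIC))
E
```

```text
(no output)
```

View pics/ca.png

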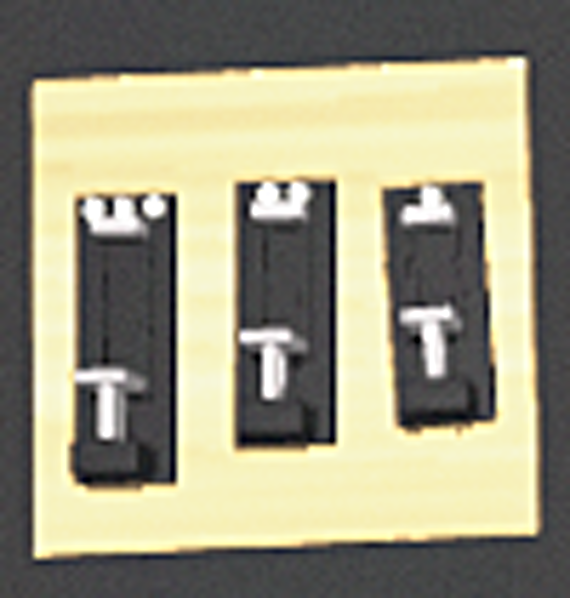

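View pics/cb.png

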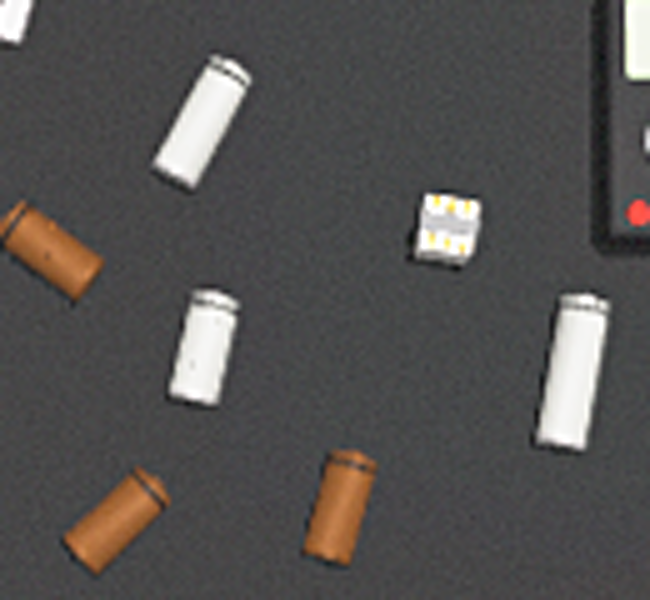

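The cradle crop shows 3, 2 and 1 pips from left to right, with the +x end up and cradle 1 slightly tilted. The cells have their nubs up: short from (216,295) to (194,397), middle from (231,66) to (175,175), long from (585,298) to (561,443).

```bash
cat > h.py <<'E'
import numpy as np,cv2
from scipy.spatial.transform import Rotation as R
def ray(m,uv,wrist=False):
    K=np.array(m['camera_matrix']);T=np.array(m['camera_from_world'])
    d=np.linalg.inv(K)@[uv[0],uv[1],1]
    if wrist:
        r=np.hypot(d[0],d[1]);d=np.array([d[0]/r*np.sin(r),d[1]/r*np.sin(r),np.cos(r)])
    return -T[:3,:3].T@T[:3,3],T[:3,:3].T@d
def at_z(m,uv,z,wrist=False):
    c,d=ray(m,uv,wrist);return c+d*(z-c[2])/d[2]
def proj(m,p,wrist=False):
    K=np.array(m['camera_matrix']);T=np.array(m['camera_from_world'])
    c=T[:3,:3]@p+T[:3,3]
    if wrist:
        r=np.hypot(c[0],c[1]);th=np.arctan2(r,c[2]);c=np.array([c[0]/r*th,c[1]/r*th,1])
    else:c=c/c[2]
    return (K@c)[:2]
def go(obs,p,yaw):
    "slide mm and roll deg to bring TCP to p with tool x axis at world yaw (deg), tool down, mod 180"
    M=R.from_quat(np.roll(obs['tool_rot'],-1)).as_matrix()
    s=M.T@(np.array(p)-obs['eef_pos'])*1000
    cur=np.degrees(np.arctan2(M[1,0],M[0,0]));d=-(yaw-cur)
    return s.round(1),round((d+90)%180-90,2),'curyaw',round(cur,2)
E
python3 - <<'E'
from h import *
from station import bot
m=bot.camera_model('top')
f=lambda u,v,s,x0,y0:((u+.5)/s-.5+x0,(v+.5)/s-.5+y0)
for n,a,b in[('1',(216,295),(194,397)),('2',(231,66),(175,175)),('3',(585,298),(561,443))]:
    A,B=[at_z(m,f(*q,5,240,170),.014) for q in(a,b)]
    d=A-B;print(n,((A+B)/2).round(4),np.linalg.norm(d).round(4),np.degrees(np.arctan2(d[1],d[0])).round(1))
for n,cs in[('c1',[(383,188),(483,183),(495,418)]),('c2',[(236,180),(336,180),(336,444)]),('c3',[(76,196),(175,194),(177,484)])]:
    P=[at_z(m,f(*q,5.7,132,160),.008) for q in cs];
    d=P[1]-P[2];print(n,*[p.round(4)[:2] for p in P],np.linalg.norm(d),np.degrees(np.arctan2(d[1],d[0])))
print(go(bot.get_obs(),[.55,0.03,.33],0))
o=bot.get_obs();print(R.from_quat(np.roll(o['tool_rot'],-1)).as_matrix().round(3),bot.camera_model('wrist'))
E
```

```text
1 [ 0.4945 -0.0934  0.014 ] 0.0589 -11.0
2 [ 0.6236 -0.0897  0.014 ] 0.0709 -25.6
3 [ 0.4849 -0.3002  0.014 ] 0.083 -9.5
c1 [0.6233 0.1435] [0.6269 0.0934] [0.5083 0.0828] 0.1190824715935664 5.133696212041178
c2 [0.626  0.2176] [0.627  0.1673] [0.4938 0.161 ] 0.13333705290513373 2.7167517184811194
c3 [0.6162 0.2974] [0.6182 0.2478] [0.4724 0.2386] 0.14612157452791377 3.5941799745003626
(array([-525.8, -510.7, -122.7]), np.float64(-14.19), 'curyaw', np.float64(165.81))
[[-0.969  0.245 -0.   ]
 [ 0.245  0.969 -0.002]
 [-0.    -0.002 -1.   ]] {'camera_matrix': array([[325.1922621 ,   0.        , 280.68491189],
       [  0.        , 325.1922621 , 209.01862938],
       [  0.        ,   0.        ,   1.        ]]), 'camera_from_world': array([[ 0.24492456,  0.96954007, -0.00200271, -0.67501468],
       [ 0.9342393 , -0.23545356,  0.26787788, -0.03544007],
       [ 0.25924679, -0.06748088, -0.96345079,  0.38037028],
       [ 0.        ,  0.        ,  0.        ,  1.        ]])}
```

```bash
python3 - <<'E'
from h import *
from station import bot
o=bot.get_obs();print(go(o,[.50,.18,.2],180));print(o['contact_force'].round(2) if hasattr(o['contact_force'],'round') else o['contact_force'])
E
```

```text
(array([-440.6, -377.3,    7.1]), np.float64(-14.19), 'curyaw', np.float64(165.81))
[-0.23 -0.12 -0.23]
```

Emit:
{"fn": "send_rows", "kwargs": {
  "slide": [
    [-38, -32, 1],
    [-76, -64, 1],
    [-114, -96, 2],
    [-152, -128, 2],
    [-184, -160, 3],
    [-208, -186, 3],
    [-220, -189, 3],
    [-220, -189, 3]
  ],
  "roll": [-2, -4, -6, -8, -10, -12, -14, -14],
  "claw": [0.7, 0.7, 0.7, 0.7, 0.7, 0.7, 0.7, 0.7],
  "force": 40
}}

```text
t: 0.77
eef_pos: [0.3386, 0.409, 0.204]
tool_rot: [0.001, 0.007, 1.0, -0.002]
contact_force: [0.7, -0.1, 0.2]
gripper_width: 0.701
grasp_force: 0.0
```

```bash
python3 - <<'E'
from h import *
from station import bot
o=bot.get_obs();print(o['t'],o['eef_pos'],go(o,[.50,.18,.2],180))
E
```

```text
0.7667 [0.3385954  0.40897846 0.20404941] (array([-164.5, -226.8,    5.3]), np.float64(-0.77), 'curyaw', np.float64(179.23))
```

Emit:
{"fn": "send_rows", "kwargs": {
  "slide": [
    [-25, -34, 1],
    [-50, -68, 2],
    [-75, -102, 3],
    [-100, -136, 4],
    [-125, -170, 5],
    [-145, -200, 5],
    [-160, -222, 5],
    [-163, -226, 5]
  ],
  "roll": [-1, -1, -1, -1, -1, -1, -1, -1],
  "claw": [0.7, 0.7, 0.7, 0.7, 0.7, 0.7, 0.7, 0.7]
}}

```text
t: 1.43
eef_pos: [0.4974, 0.1849, 0.1993]
tool_rot: [0.001, -0.003, 1.0, -0.001]
contact_force: [0.6, -1.1, 0.1]
gripper_width: 0.7
grasp_force: 0.0
```

```bash
python3 - <<'E'
from h import *
from station import bot
m=bot.camera_model('wrist');im=bot.read_camera('wrist')
import pickle;pickle.dump(m,open('mw1.pkl','wb'))
o=bot.get_obs();print(o['t'],o['eef_pos'],o['joint_vel'].round(3))
cv2.imwrite('pics/w1.png',im[:,:,::-1]);cv2.imwrite('pics/w1v.png',cv2.resize(im[:,:,::-1],(800,600),interpolation=cv2.INTER_CUBIC))
for n,p in dict(c1=[.4945,-.0934,.014],cr1=[.57,.115,.01],cr3=[.55,.267,.01]).items():print(n,proj(m,p,True)*800/560)
E
```

```text
1.4833 [0.49655004 0.18669422 0.19913848] [-0.047 -0.008 -0.059  0.01  -0.011  0.001 -0.047]
c1 [ 94.31351502 261.08676894]
cr1 [316.11229459 345.21639616]
cr3 [499.66986389 323.64081329]
```

View pics/w1v.png

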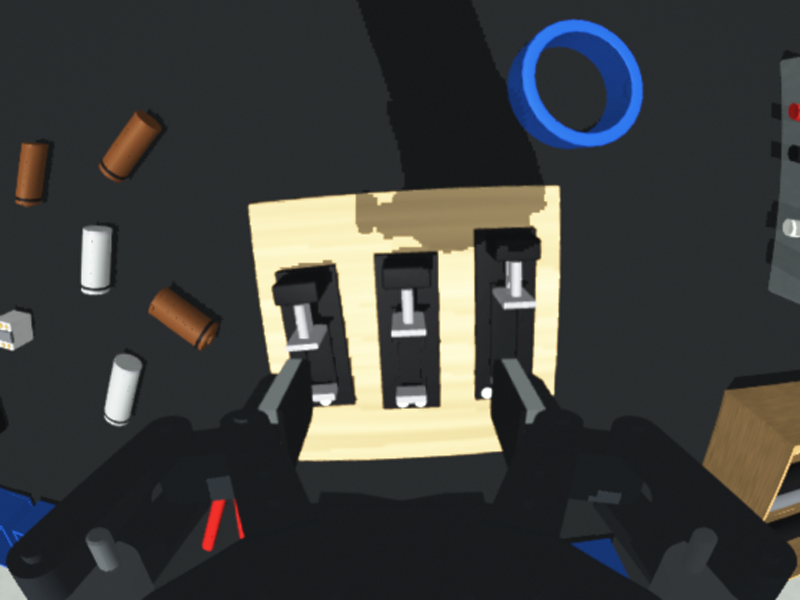

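The wrist view shows the cradles from above. The plates are at (306,338), (408,322) and (514,297), the posts near row 395, and the fingers hide part of cradle 3's post. The predicted positions agree. Now I'll enlarge the cradles to measure them.

```bash
python3 - <<'E'
import cv2
im=cv2.imread('pics/w1.png')[150:295,185:385]
cv2.imwrite('pics/w1c.png',cv2.resize(im,None,fx=4,fy=4,interpolation=cv2.INTER_CUBIC))
E
```

```text
(no output)
```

View pics/w1c.png

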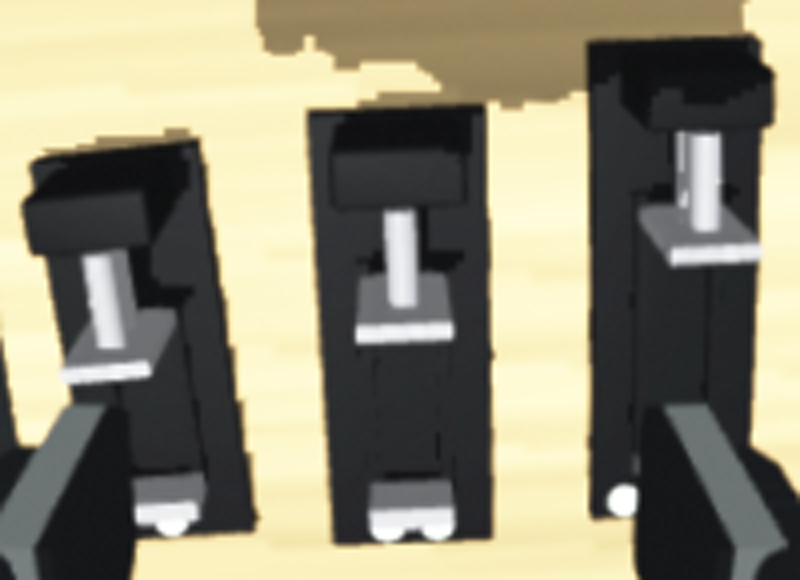

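```bash
cat > fit.py <<'E'
from h import *
import pickle
from scipy.optimize import least_squares
m=pickle.load(open('mw1.pkl','rb'))
D={1:[((65,384),(-20,-12,54)),((152,375),(-20,12,54)),((204,503),(30,12,27)),((198,142),(-70,25,0)),((33,160),(-70,-25,0)),((254,531),(52,25,4))],
2:[((308,113),(-76,-25,0)),((485,104),(-76,25,0)),((492,538),(58,25,6)),((334,544),(58,-25,6)),((356,343),(-26,-12,54)),((453,338),(-26,12,54)),((370,513),(36,-12,27)),((452,508),(36,12,27))],
3:[((672,265),(-32,-12,54)),((760,258),(-32,12,54)),((588,42),(-82,-25,0)),((757,36),(-82,25,0)),((592,518),(64,-25,4))]}
def res(v):
    r=[]
    for i in(1,2,3):
        x,y,a=v[3*i-3:3*i]
        for uv,p in D[i]:
            p=np.array(p)/1e3;c,s=np.cos(a),np.sin(a)
            w=[x+c*p[0]-s*p[1],y+s*p[0]+c*p[1],v[9]+p[2]]
            r+=list(proj(m,np.array(w),True)-[185+(uv[0]+.5)/4-.5,150+(uv[1]+.5)/4-.5])
    return np.array(r)
s=least_squares(res,[.57,.115,.08,.56,.19,.04,.55,.26,.05,.002],loss='soft_l1')
print(s.x[:9].reshape(3,3).round(4),np.degrees(s.x[2:9:3]).round(2),s.x[9]);print(res(s.x).reshape(-1,2).round(1).tolist())
E
python3 fit.py; python3 - <<'E'
from h import *
import pickle
m=pickle.load(open('mw1.pkl','rb'))
f=lambda u,v:at_z(m,((u+.5)*.7-.5,(v+.5)*.7-.5),.016,True)
for a,b in [((96,291),(97,228)),((117,421),(128,355))]:
    A,B=f(*a),f(*b);d=A-B;print((A+B)/2,np.linalg.norm(d),np.degrees(np.arctan2(d[1],d[0])))
from station import bot
o=bot.get_obs();print(o['eef_pos'],go(o,[.4945,-.0934,.10],169))
E
```

```text
[[0.5744 0.1164 0.1176]
 [0.5684 0.1922 0.0475]
 [0.5532 0.2718 0.0597]] [6.74 2.72 3.42] 0.005597574258362864
[[-0.6, 0.4], [-0.2, 0.7], [-1.8, -0.2], [0.6, -0.4], [0.3, 0.2], [1.4, -0.9], [-0.2, -0.3], [-0.2, 0.2], [0.3, -0.0], [-0.5, -0.0], [0.3, 0.0], [-0.1, 0.4], [-0.0, -0.4], [0.3, 0.1], [-0.0, -0.0], [0.8, 0.5], [-0.5, -0.1], [-0.1, 0.1], [-0.1, -0.7]]
[ 0.49298878 -0.08975218  0.016     ] 0.05873027214508573 -10.066802568967828
[ 0.62097729 -0.08575416  0.016     ] 0.08188244692165317 -24.13175264959503
[0.49655004 0.18669422 0.19913848] (array([   4.1, -279.9,   99.6]), np.float64(11.41), 'curyaw', np.float64(-179.59))
```

Emit:
{"fn": "send_rows", "kwargs": {
  "slide": [
    [0, -38, 5],
    [1, -77, 15],
    [1, -116, 30],
    [2, -155, 50],
    [3, -194, 70],
    [4, -232, 85],
    [5, -262, 95],
    [5, -278, 100]
  ],
  "roll": [2, 4, 6, 8, 10, 11, 11, 11],
  "claw": [0.7, 0.7, 0.7, 0.7, 0.7, 0.7, 0.7, 0.7]
}}

```text
t: 2.15
eef_pos: [0.4918, -0.0902, 0.0977]
tool_rot: [-0.001, 0.09, 0.996, -0.001]
contact_force: [0.3, 0.9, 0.7]
gripper_width: 0.697
grasp_force: 0.0
```

```bash
python3 - <<'E'
from h import *
from station import bot
bot.read_camera('wrist')  # let it settle
m=bot.camera_model('wrist');im=bot.read_camera('wrist');cv2.imwrite('pics/w2.png',im[:,:,::-1])
import pickle;pickle.dump(m,open('mw2.pkl','wb'))
o=bot.get_obs();print(o['t'],o['eef_pos'],go(o,[.4937,-.0915,.003],169.5))
g=im.min(2).astype(int); mask=((g>150)).astype(np.uint8)
n,l,st,c=cv2.connectedComponentsWithStats(mask)
for i in range(1,n):
    if 300<st[i,4]<9000:
        r=cv2.minAreaRect(np.argwhere(l==i)[:,::-1].astype(np.float32));print(st[i],r)
print(proj(m,np.array([.4937,-.0915,.014]),True))
E
```

```text
2.25 [ 0.49234888 -0.08936032  0.09815177] (array([-1.9, -1.7, 95.1]), np.float64(0.07), 'curyaw', np.float64(169.57))
[  49  197   35   78 1651] ((65.79888916015625, 235.85708618164062), (78.2868881225586, 22.52587127685547), 80.3947982788086)
[265 201  34  40 931] ((281.5, 220.5), (39.0, 33.0), 90.0)
[517 207  17  33 403] ((525.0, 223.0), (32.0, 16.0), 90.0)
[293 308  43  40 967] ((313.8122863769531, 330.9237365722656), (28.02561378479004, 45.45476531982422), 22.10944938659668)
[402 351  19  37 382] ((413.6477355957031, 369.58154296875), (14.588614463806152, 35.2789306640625), 19.44003677368164)
[280.82250371 208.98957865]
```

Emit:
{"fn": "send_rows", "kwargs": {
  "slide": [
    [-2, -2, 35],
    [-2, -2, 65],
    [-2, -2, 85],
    [-2, -2, 95],
    [-2, -2, 95],
    [-2, -2, 95],
    [-2, -2, 95],
    [-2, -2, 95]
  ],
  "roll": [0, 0, 0, 0, 0, 0, 0, 0],
  "claw": [0.7, 0.7, 0.7, 0.7, 0.7, 0.2, 0.2, 0.2],
  "force": 40
}}

```text
t: 2.92
eef_pos: [0.4965, -0.0894, 0.0056]
tool_rot: [0.001, 0.089, 0.996, 0.0]
contact_force: [-0.3, -0.3, -0.1]
gripper_width: 0.279
grasp_force: 0.0
```

Emit:
{"fn": "send_rows", "kwargs": {
  "slide": [
    [0, 0, 0],
    [0, 0, 0],
    [0, 0, -25],
    [0, 0, -55],
    [0, 0, -85],
    [0, 0, -107],
    [0, 0, -107],
    [0, 0, -107]
  ],
  "roll": [0, 0, 0, 0, 0, 0, 0, 0],
  "claw": [0.2, 0.2, 0.2, 0.2, 0.2, 0.2, 0.2, 0.2]
}}

```text
t: 3.58
eef_pos: [0.4963, -0.0897, 0.1127]
tool_rot: [0.002, 0.089, 0.996, 0.0]
contact_force: [-0.0, -0.1, -0.0]
gripper_width: 0.198
grasp_force: 0.0
```

```bash
python3 - <<'E'
from h import *
from station import bot
m=bot.camera_model('wrist');im=bot.read_camera('wrist');cv2.imwrite('pics/w3.png',im[:,:,::-1])
import pickle;pickle.dump(m,open('mw3.pkl','wb'))
o=bot.get_obs();print(o['t'],o['eef_pos'],o['gripper_width'],o['grasp_force'],o['contact_force'])
a=cv2.imread('pics/w2.png')[190:330,220:345];b=im[190:330,220:345,::-1]
cv2.imwrite('pics/w3c.png',cv2.resize(np.hstack([a,b]),None,fx=3.2,fy=3.2,interpolation=cv2.INTER_CUBIC))
M=R.from_quat(np.roll(o['tool_rot'],-1)).as_matrix()
for x in(-.03,.03):print(proj(m,o['eef_pos']+M@np.array([x,0,-.011-.0]),True),proj(m,o['eef_pos']+M@np.array([x,0,-.025]),True))
E
```

```text
3.6333 [ 0.49519485 -0.08954261  0.11149692] 0.20019373251983416 0.0 [-0.14776815 -0.14763408 -0.78405327]
[278.77001351 299.26609125] [278.63574601 312.97526872]
[278.55292284 195.25445684] [278.3634673  202.26252561]
```

View pics/w3c.png

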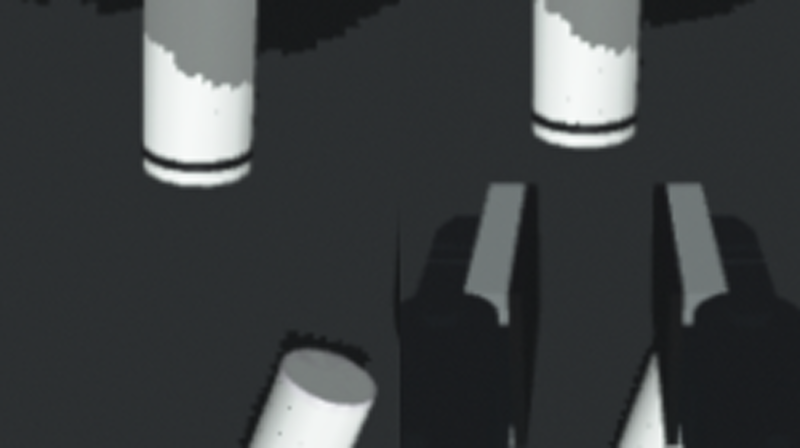

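The left half, before the grasp, shows the cell nub at raw row 248. The right half, after it, shows the fingers shut on nothing, with the cell still on the bench towards the robot, its nub at about row 236, column 282. I'll compute where it is.

```bash
python3 - <<'E'
from h import *
import pickle
for n,uv in(('2',(220+197.5/3.2,190+185/3.2)),('3',(220+(584-400)/3.2,190+148/3.2))):
    m=pickle.load(open(f'mw{n}.pkl','rb'));
    print(n,at_z(m,uv,.014,True),at_z(m,uv,.0,True),proj(m,np.array([.5225,-.098,.014]),True))
m=pickle.load(open('mw3.pkl','rb'))
from station import bot
o=bot.get_obs()
M=R.from_quat(np.roll(o['tool_rot'],-1)).as_matrix();print(M.round(3),o['eef_pos'])
print(np.array(m['camera_from_world']) @ np.r_[o['eef_pos'],1])
top=bot.read_camera('top');cv2.imwrite('pics/t2.png',top[:,:,::-1])
cv2.imwrite('pics/w3full.png',cv2.resize(np.hstack([cv2.imread('pics/w3.png')[:,100:480],top[150:300,200:350,::-1].repeat(2,0).repeat(2,1)[:300] if 0 else cv2.copyMakeBorder(cv2.resize(top[160:290,230:370,::-1],None,fx=2.9,fy=2.9),0,43,0,0,0)]),(800,424)))
E
```

```text
2 [ 0.52688775 -0.09687572  0.014     ] [ 0.5325133 -0.0979092  0.       ] [279.43172794 243.23730479]
3 [ 0.52681782 -0.09689329  0.014     ] [ 0.53195215 -0.09795426  0.        ] [275.3580982  231.89159177]
[[-0.984  0.177  0.001]
 [ 0.177  0.984  0.   ]
 [-0.001  0.001 -1.   ]] [ 0.49519485 -0.08954261  0.11149692]
[-0.00107425  0.01903168  0.18111574  1.        ]
```

View pics/w3full.png

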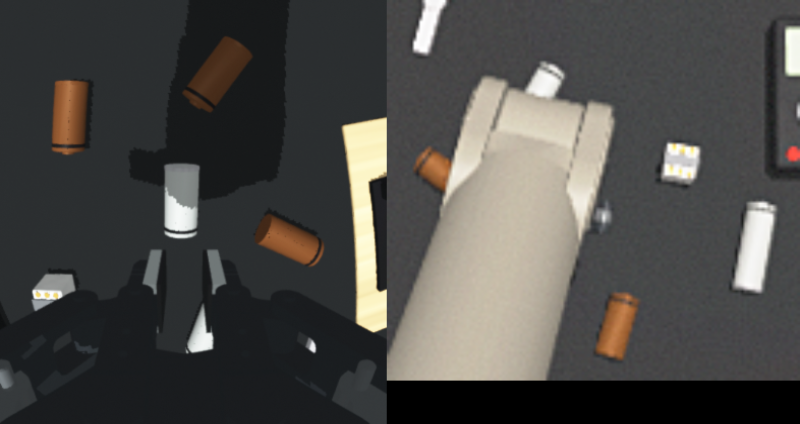

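This view shows the cell undisturbed and the fingertips apparently short of the TCP. I'll check the tips in the side camera, with the projected TCP line overlaid.

```bash
python3 - <<'E'
from h import *
from station import bot
o=bot.get_obs();M=R.from_quat(np.roll(o['tool_rot'],-1)).as_matrix()
m=bot.camera_model('side');im=bot.read_camera('side')[:,:,::-1].copy()
P=[proj(m,o['eef_pos']+M@np.array([0,0,-k/1e3])) for k in(0,10,20,30,54+18.7)]
print(np.round(P,1).tolist(),o['eef_pos'],o['t'])
u,v=P[1].astype(int);x0,y0=u-50,v-45
a=cv2.resize(im[y0:y0+75,x0:x0+100],None,fx=8,fy=8,interpolation=cv2.INTER_CUBIC)
for p in P:cv2.circle(a,(int((p[0]+.5-x0)*8),int((p[1]+.5-y0)*8)),3,(0,0,255),-1)
cv2.imwrite('pics/s2.png',a);cv2.imwrite('pics/s2raw.png',im)
E
```

```text
[[255.3, 197.8], [255.2, 194.9], [255.0, 192.1], [254.9, 189.2], [254.3, 176.4]] [ 0.49456659 -0.08951764  0.11073781] 3.6833
```

View pics/s2.png

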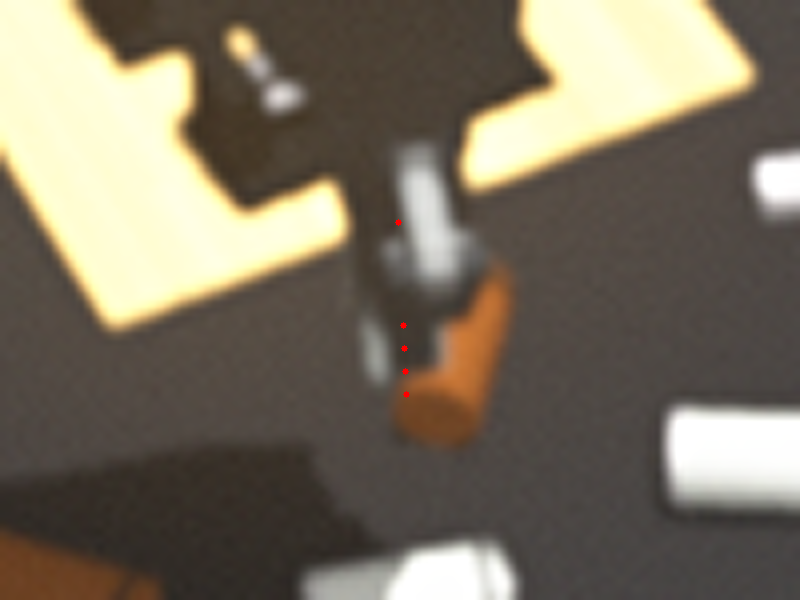

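The side view shows the fingertips roughly 8 mm behind the TCP (at row 377, TCP at 394). So the fingers closed over the cell's upper half and slipped off. I need to go about 10 mm lower, with the grasp point on the cell axis (TCP z about -5 mm).

Emit:
{"fn": "send_rows", "kwargs": {
  "slide": [
    [0, -2, 0],
    [0, -2, 10],
    [0, -2, 40],
    [0, -2, 75],
    [0, -2, 100],
    [0, -2, 110],
    [0, -2, 110],
    [0, -2, 110]
  ],
  "roll": [0, 0, 0, 0, 0, 0, 0, 0],
  "claw": [0.6, 0.6, 0.6, 0.6, 0.6, 0.6, 0.6, 0.6],
  "force": 40
}}

```text
t: 4.4
eef_pos: [0.4945, -0.092, 0.001]
tool_rot: [-0.001, 0.089, 0.996, -0.0]
contact_force: [1.0, -0.8, 0.4]
gripper_width: 0.597
grasp_force: 0.0
```

Emit:
{"fn": "send_rows", "kwargs": {
  "slide": [
    [0, 0, 2],
    [0, 0, 4],
    [0, 0, 6],
    [0, 0, 6],
    [0, 0, 6],
    [0, 0, 6],
    [0, 0, 6],
    [0, 0, 6]
  ],
  "roll": [0, 0, 0, 0, 0, 0, 0, 0],
  "claw": [0.6, 0.6, 0.6, 0.2, 0.2, 0.2, 0.2, 0.2]
}}

```text
t: 5.07
eef_pos: [0.4951, -0.0918, -0.0041]
tool_rot: [0.0, 0.089, 0.996, 0.0]
contact_force: [-1.0, -1.2, 5.9]
gripper_width: 0.257
grasp_force: 36.3
```

Emit:
{"fn": "send_rows", "kwargs": {
  "slide": [
    [0, 0, 0],
    [0, 0, -5],
    [0, 0, -15],
    [0, 0, -40],
    [0, 0, -75],
    [0, 0, -105],
    [0, 0, -115],
    [0, 0, -115]
  ],
  "roll": [0, 0, 0, 0, 0, 0, 0, 0],
  "claw": [0.2, 0.2, 0.2, 0.2, 0.2, 0.2, 0.2, 0.2]
}}

```text
t: 5.73
eef_pos: [0.497, -0.0918, 0.1134]
tool_rot: [0.003, 0.089, 0.996, 0.0]
contact_force: [1.2, -0.4, -1.0]
gripper_width: 0.255
grasp_force: 34.9
```

```bash
cat > look.py <<'E'
# held-cell axial/lateral measurement from the wrist camera: bright blob between fingers; far (body front rim) row and dark groove
from h import *
from station import bot
import sys,pickle
m=bot.camera_model('wrist');o=bot.get_obs();im=bot.read_camera('wrist');cv2.imwrite(f'pics/{sys.argv[1]}.png',im[:,:,::-1])
pickle.dump((m,o),open(sys.argv[1]+'.pkl','wb'))
print(o['t'],o['eef_pos'].round(4),o['gripper_width'],o['grasp_force'],o['contact_force'].round(1))
g=im.max(2).astype(int)
print('col profile @ TCP col'); 
c=281
print([int(v) for v in g[120:330:3,c-1:c+2].mean(1)])
E
python3 look.py h1
```

```text
5.7333 [ 0.497  -0.0918  0.1134] 0.2548992297260507 34.88857626914978 [ 1.2 -0.4 -1. ]
col profile @ TCP col
[26, 26, 27, 26, 26, 26, 26, 26, 26, 26, 26, 26, 26, 26, 26, 26, 26, 26, 26, 26, 26, 25, 26, 26, 78, 122, 119, 122, 122, 127, 129, 132, 138, 137, 137, 137, 137, 137, 138, 137, 137, 137, 137, 137, 137, 137, 137, 137, 138, 137, 137, 137, 137, 137, 137, 137, 137, 138, 137, 137, 138, 157, 209, 44, 69, 243, 128, 48, 48, 48]
```

```bash
cat > hold.py <<'E'
# usage hold.py tag L(mm): fit axial offset dx, depth dz, of held cell in the tool frame
from h import *
import sys,pickle
from scipy.optimize import least_squares
tag,L=sys.argv[1],float(sys.argv[2])/1e3
m,o=pickle.load(open(tag+'.pkl','rb'));im=cv2.imread(f'pics/{tag}.png');g=im.max(2).astype(float)
c=281;p=g[:,c-2:c+3].mean(1)
def cross(lo,hi,th,up):
    for r in range(lo,hi):
        a,b=p[r],p[r+1]
        if (a<th<=b) if up else (a>th>=b): return r+(th-a)/(b-a)
rb=cross(120,260,80,True); 
print(p[int(rb)-2:int(rb)+40].round().tolist()); print(p[290:345].round().tolist())
M=R.from_quat(np.roll(o['tool_rot'],-1)).as_matrix()
pr=lambda x,z:proj(m,o['eef_pos']+M@np.array([x,0,z]),True)
h=L/2;args=[float(a) for a in sys.argv[3:]]  # rows: rear bottom, rear top, front rim top
f=lambda v:[pr(h+v[0],v[1]+.014)[1]-args[0],pr(h+v[0],v[1]-.014)[1]-args[1],pr(-h+.0025+v[0],v[1]-.014)[1]-args[2]]
if args:
    s=least_squares(f,[0,-.0187]);print('dx,dz mm',s.x*1e3,'res px',s.fun)
E
python3 hold.py h1 60
```

```text
[26.0, 34.0, 77.0, 114.0, 122.0, 122.0, 121.0, 121.0, 120.0, 119.0, 120.0, 121.0, 123.0, 124.0, 122.0, 121.0, 123.0, 127.0, 129.0, 129.0, 130.0, 129.0, 130.0, 132.0, 137.0, 138.0, 138.0, 137.0, 138.0, 138.0, 137.0, 137.0, 138.0, 137.0, 138.0, 138.0, 138.0, 138.0, 137.0, 138.0, 138.0, 137.0]
[137.0, 138.0, 138.0, 138.0, 138.0, 137.0, 137.0, 137.0, 137.0, 137.0, 138.0, 137.0, 140.0, 159.0, 188.0, 195.0, 211.0, 168.0, 85.0, 43.0, 38.0, 40.0, 70.0, 175.0, 240.0, 243.0, 242.0, 225.0, 128.0, 58.0, 48.0, 48.0, 48.0, 49.0, 48.0, 49.0, 48.0, 49.0, 49.0, 48.0, 48.0, 48.0, 49.0, 48.0, 48.0, 48.0, 48.0, 48.0, 49.0, 49.0, 49.0, 48.0, 49.0, 50.0, 50.0]
```

```bash
python3 hold.py h1 60 192 214 318|tail -1; python3 hold.py h1 60 192 209 318|tail -1
python3 - <<'E'
from h import *
import pickle
m,o=pickle.load(open('h1.pkl','rb'));M=R.from_quat(np.roll(o['tool_rot'],-1)).as_matrix()
for z in(-.012,-.0187,-.025):
    print(z,[proj(m,o['eef_pos']+M@np.array(p),True).round(1).tolist() for p in([.03,0,z+.014],[.03,0,z-.014],[-.0275,0,z-.014],[0,.014,z],[0,-.014,z])])
im=cv2.imread('pics/h1.png');print(im[214:262:6,245:320:3].max(2).tolist())
E
```

```text
dx,dz mm [ -1.32212977 -15.11727751] res px [ 3.89459733 -3.69627259  0.52128421]
dx,dz mm [  0.55458854 -17.51413779] res px [ 1.43125589 -1.34827641  0.18489954]
-0.012 [[278.8, 192.2], [278.4, 205.6], [278.6, 313.1], [305.5, 254.2], [252.0, 254.1]]
-0.0187 [[278.7, 195.0], [278.3, 209.6], [278.6, 320.4], [306.4, 259.5], [250.9, 259.4]]
-0.025 [[278.6, 197.8], [278.2, 213.7], [278.5, 327.8], [307.3, 264.8], [249.8, 264.7]]
[[49, 48, 49, 125, 129, 131, 134, 135, 136, 137, 138, 137, 137, 137, 137, 137, 137, 136, 135, 136, 133, 130, 63, 48, 49], [49, 49, 49, 125, 130, 131, 133, 135, 136, 137, 138, 137, 138, 137, 137, 137, 138, 136, 135, 134, 133, 130, 57, 48, 48], [48, 49, 49, 126, 130, 133, 134, 136, 135, 137, 138, 138, 138, 138, 137, 138, 137, 135, 135, 134, 133, 130, 52, 49, 48], [49, 49, 49, 120, 130, 134, 134, 135, 136, 138, 138, 138, 138, 137, 137, 138, 138, 136, 136, 134, 131, 129, 49, 49, 48], [49, 48, 49, 119, 130, 134, 133, 136, 135, 137, 137, 138, 137, 137, 138, 138, 137, 136, 136, 134, 131, 126, 49, 49, 48], [48, 49, 48, 119, 130, 133, 134, 136, 136, 138, 137, 137, 138, 137, 138, 137, 138, 135, 135, 134, 131, 124, 49, 49, 48], [121, 121, 121, 35, 54, 133, 134, 136, 135, 137, 137, 138, 138, 137, 138, 138, 137, 135, 136, 133, 34, 50, 120, 120, 121], [121, 120, 108, 27, 49, 133, 134, 136, 135, 138, 138, 138, 138, 137, 138, 137, 136, 135, 134, 134, 28, 27, 119, 120, 120]]
```

```bash
python3 - <<'E'
from h import *
from station import bot
o=bot.get_obs();print(o['eef_pos'],go(o,[.634,.122,.10],186))
E
```

```text
[ 0.49561668 -0.09146316  0.1114159 ] (array([-98.4, 234.6,  11.9]), np.float64(-16.18), 'curyaw', np.float64(169.82))
```

Emit:
{"fn": "send_rows", "kwargs": {
  "slide": [
    [-14, 34, 2],
    [-29, 69, 4],
    [-44, 104, 6],
    [-59, 139, 8],
    [-74, 174, 10],
    [-87, 206, 11],
    [-95, 228, 11],
    [-98, 234, 12]
  ],
  "roll": [-3, -6, -9, -12, -15, -16, -16, -16],
  "claw": [0.2, 0.2, 0.2, 0.2, 0.2, 0.2, 0.2, 0.2]
}}

```text
t: 6.45
eef_pos: [0.6327, 0.1272, 0.0956]
tool_rot: [-0.001, -0.054, 0.999, 0.001]
contact_force: [0.7, 0.8, -1.9]
gripper_width: 0.254
grasp_force: 34.9
```

```bash
cat > plate.py <<'E'
# find bright plate/rod blobs and black base outline near expected cradle in a fresh wrist picture
from h import *
from station import bot
import sys,pickle
tag,cx,cy,yaw,xp,xb,xf=sys.argv[1],*map(float,sys.argv[2:])  # expected cradle pose; plate face x, base rear x, front x (m)
bot.read_camera('wrist');bot.read_camera('wrist')
m=bot.camera_model('wrist');o=bot.get_obs();im=bot.read_camera('wrist');cv2.imwrite(f'pics/{tag}.png',im[:,:,::-1]);pickle.dump((m,o),open(tag+'.pkl','wb'))
print(o['t'],o['eef_pos'].round(4),np.abs(o['joint_vel']).max().round(3))
a=np.radians(yaw);W=lambda x,y,z:np.array([cx+np.cos(a)*x-np.sin(a)*y,cy+np.sin(a)*x+np.cos(a)*y,z+.0056])
for n,p in dict(pl=(xp,-.012,.054),pr=(xp,.012,.054),bl=(xb,-.025,0),br=(xb,.025,0)).items():print(n,proj(m,W(*p),True).round(1))
c=proj(m,W(xp,0,.054),True).astype(int)
mn=im.min(2);mx=im.max(2)
x0,y0=c[0]-50,c[1]-50
sub=im[y0:y0+100,x0:x0+100]
cv2.imwrite(f'pics/{tag}c.png',cv2.resize(sub[:,:,::-1],None,fx=6,fy=6,interpolation=cv2.INTER_CUBIC))
print('origin',x0,y0)
b=sub.astype(int);ch=[]
for r in range(0,100,3):
    s=''
    for q in range(0,100,2):
        v=b[r,q];s+='y' if v[0]-v[2]>40 else ('#' if v.min()>200 else '+' if v.min()>110 else '-' if v.min()>60 else '.')
    print(y0+r,s)
E
python3 plate.py p1 .5744 .1160 6 -.02 -.07 .052
```

```text
6.55 [0.6316 0.1228 0.0957] 0.044
pl [258.3 105.4]
pr [297.  105.4]
bl [246.5  47.8]
br [310.2  47.6]
origin 227 55
55 yyyyyyyyyy.................................yyyyyyy
58 yyyyyyyyyy...............--................yyyyyyy
61 yyyyyyyyyy.............+###++..............yyyyyyy
64 yyyyyyyyyy.............+##+++..............yyyyyyy
67 yyyyyyyyyy.............+##+++..............yyyyyyy
70 yyyyyyyyyy.............+##+++..............yyyyyyy
73 yyyyyyyyyy.............+##+++..............yyyyyyy
76 yyyyyyyyyy.............+##+++..............yyyyyyy
79 #########y.............+#++++..............yyyyyyy
82 yy#######y.............+#++++..............yyyyyyy
85 yyyyyyyyyy.............+#++++..............yyyyyyy
88 yyyyyyyyyy.............+#++++..............yyyyyyy
91 yyyyyyyyyy.............+#++++..............yyyyyyy
94 yyyyyyyyyy.............+#++++..............yyyyyyy
97 yyyyyyyyyy......########+++++++++++-.......yyyyyyy
100 yyyyyyyyyy......########++++++++++++.......yyyyyyy
103 yyyyyyyyyy......#######++++++++++++-.......yyyyyyy
106 yyyyyyyyyy.......-----------------.........yyyyyyy
109 yyyyy
[... 170 characters left out ...]
.................................yyyyyyy
121 yyyyyyyyyy-................................yyyyyyy
124 yyyyyyyyyy.................................yyyyyyy
127 yyyyyyyyyy-................................yyyyyyy
130 yyyyyyyyyy.................................yyyyyyy
133 yyyyyyyyyy.................................yyyyyyy
136 yyyyyyyyyy-................................yyyyyyy
139 yyyyyyyyyy-................................yyyyyyy
142 yyyyyyyyyy-................................yyyyyyy
145 yyyyyyyyyy-................................yyyyyyy
148 yyyyyyyyyy-................................yyyyyyy
151 #########yy................................yyyyyyy
154 yyyyyyyyyy-................................yyyyyyy
```

```bash
cat > yaw.py <<'E'
from h import *
import sys,pickle
tag,cx,cy,yaw,xp=sys.argv[1],*map(float,sys.argv[2:6]);rows=[int(r) for r in sys.argv[6:]]
m,o=pickle.load(open(tag+'.pkl','rb'));im=cv2.imread(f'pics/{tag}.png')[:,:,::-1].astype(int)
yel=(im[:,:,0]-im[:,:,2]).astype(float)
c=int(proj(m,np.array([cx,cy,.014]),True)[0])
def edge(r,s):
    for k in range(15,70):
        q=c+s*k
        if yel[r,q]<30<=yel[r,q+s]: return q+s*(30-yel[r,q])/(yel[r,q+s]-yel[r,q])
for r in rows:
    L,Rr=edge(r,-1),edge(r,1)
    for z in(.0056,.0136):
        out=[]
        for e in(L,Rr):
            if e is None: out.append(None);continue
            p=at_z(m,(e,r),z,True)-[cx,cy,z];a=np.radians(yaw);out.append((np.round([1e3*(np.cos(a)*p[0]+np.sin(a)*p[1]),1e3*(-np.sin(a)*p[0]+np.cos(a)*p[1])],1)).tolist())
        print(r,L,Rr,z,out)
E
python3 yaw.py p1 .5744 .1166 6 -.02 60 100 150 180
python3 -c "
import pickle;m,o=pickle.load(open('p1.pkl','rb'))
from h import *
print(go(o,[0,0,0],0))
im=cv2.imread('pics/p1.png');print(im[95:112,[262,268,285,292]].min(2).T.tolist())"
```

```text
60 246.21428571428572 311.32142857142856 0.0056 [[-59.9, -25.8], [-59.8, 25.3]]
60 246.21428571428572 311.32142857142856 0.0136 [[-58.3, -24.9], [-58.2, 24.5]]
100 246.51020408163265 311.48387096774195 0.0056 [[-27.4, -25.6], [-27.3, 25.4]]
100 246.51020408163265 311.48387096774195 0.0136 [[-26.8, -24.7], [-26.8, 24.7]]
150 247.28571428571428 311.2307692307692 0.0056 [[12.6, -25.4], [12.6, 25.5]]
150 247.28571428571428 311.2307692307692 0.0136 [[11.9, -24.5], [11.9, 24.8]]
180 247.25925925925927 311.037037037037 0.0056 [[37.0, -25.8], [37.0, 25.8]]
180 247.25925925925927 311.037037037037 0.0136 [[35.5, -25.0], [35.6, 25.0]]
(array([640.6, -56.5,  98. ]), np.float64(5.96), 'curyaw', np.float64(-174.04))
[[54, 117, 232, 247, 248, 248, 248, 247, 226, 135, 112, 88, 62, 56, 56, 56, 55], [45, 101, 228, 243, 244, 244, 244, 242, 212, 131, 114, 95, 58, 48, 49, 49, 49], [41, 63, 122, 135, 136, 136, 135, 131, 116, 105, 102, 83, 33, 22, 21, 22, 20], [24, 52, 116, 132, 133, 133, 134, 129, 116, 106, 101, 71, 32, 23, 23, 23, 22]]
```

Emit:
{"fn": "send_rows", "kwargs": {
  "slide": [
    [25, 0, 0],
    [44, 0, 2],
    [45, 0, 25],
    [45, 0, 48],
    [45, 0, 60],
    [45, 0, 60],
    [45, 0, 60],
    [45, 0, 60]
  ],
  "roll": [0, 0, 0, 0, 0, 0, 0, 0],
  "claw": [0.2, 0.2, 0.2, 0.2, 0.2, 0.2, 0.2, 0.2]
}}

```text
t: 7.27
eef_pos: [0.5886, 0.116, 0.0391]
tool_rot: [0.0, -0.05, 0.999, -0.0]
contact_force: [-0.1, -0.6, -1.5]
gripper_width: 0.255
grasp_force: 34.9
```

```bash
cat > cr.py <<'E'
from h import *
from station import bot
import sys
cx,cy,yaw,tx,ty,tz=map(float,sys.argv[1:7])
o=bot.get_obs();a=np.radians(yaw);d=o['eef_pos']-[cx,cy,.0056]
print(o['t'],'TCP in cradle mm',(1e3*np.array([np.cos(a)*d[0]+np.sin(a)*d[1],-np.sin(a)*d[0]+np.cos(a)*d[1],d[2]])).round(2),'F cradle',round(np.cos(a)*o['contact_force'][0]+np.sin(a)*o['contact_force'][1],2),o['contact_force'].round(2),o['grasp_force'])
print(go(o,[cx+(np.cos(a)*tx-np.sin(a)*ty)/1e3,cy+(np.sin(a)*tx+np.cos(a)*ty)/1e3,.0056+tz/1e3],180+yaw))
E
python3 cr.py .5734 .1166 6 13.7 0 26
```

```text
7.2667 TCP in cradle mm [15.02 -2.18 33.49] F cradle -0.18 [-0.12 -0.55 -1.52] 34.91182208061218
(array([1.3, 2.2, 7.5]), np.float64(-0.26), 'curyaw', np.float64(-174.26))
```

Emit:
{"fn": "send_rows", "kwargs": {
  "slide": [
    [1, 1, 3],
    [1, 2, 6],
    [1, 2, 7],
    [1, 2, 7],
    [1, 2, 7],
    [1, 2, 7],
    [1, 2, 7],
    [1, 2, 7]
  ],
  "roll": [0, 0, 0, 0, 0, 0, 0, 0],
  "claw": [0.2, 0.2, 0.2, 0.2, 0.2, 0.2, 0.2, 0.2]
}}

```text
t: 7.93
eef_pos: [0.5868, 0.1186, 0.0314]
tool_rot: [0.0, -0.051, 0.999, 0.0]
contact_force: [-0.4, -0.2, -1.5]
gripper_width: 0.255
grasp_force: 34.9
```

```bash
python3 cr.py .5734 .1166 6 -0.5 0 26
```

```text
7.9333 TCP in cradle mm [13.55  0.58 25.78] F cradle -0.42 [-0.4  -0.23 -1.45] 34.913379549980164
(array([14.1, -0.6, -0.2]), np.float64(-0.2), 'curyaw', np.float64(-174.2))
```

Emit:
{"fn": "send_rows", "kwargs": {
  "slide": [
    [3, 0, 0],
    [6, 0, 0],
    [9, -0.5, 0],
    [11, -0.5, 0],
    [13, -0.5, 0],
    [14, -0.5, 0],
    [14, -0.5, 0],
    [14, -0.5, 0]
  ],
  "roll": [0, 0, 0, 0, 0, 0, 0, 0],
  "claw": [0.2, 0.2, 0.2, 0.2, 0.2, 0.2, 0.2, 0.2]
}}

```text
t: 8.6
eef_pos: [0.5745, 0.1173, 0.032]
tool_rot: [0.002, -0.051, 0.999, 0.0]
contact_force: [6.2, 1.3, -2.0]
gripper_width: 0.252
grasp_force: 34.4
```

```bash
python3 cr.py .5734 .1166 6 -0.5 0 5; python3 look.py h1b|head -1;python3 hold.py h1b 60 192 209 318|tail -1; python3 - <<'E'
import cv2
im=cv2.imread('pics/h1b.png');print(im[150:345,276:286].max(2).mean(1).round().astype(int).tolist())
E
```

```text
8.6 TCP in cradle mm [ 1.13  0.62 26.38] F cradle 6.33 [ 6.22  1.32 -1.96] 34.446592926979065
(array([ 1.7, -0.6, 21.4]), np.float64(-0.18), 'curyaw', np.float64(-174.18))
8.6 [0.5745 0.1173 0.032 ] 0.25192589316378483 34.446592926979065 [ 6.2  1.3 -2. ]
dx,dz mm [  0.26420172 -17.50153949] res px [ 1.43404956 -1.35085138  0.18518008]
[18, 26, 68, 108, 114, 115, 115, 115, 115, 115, 115, 115, 115, 115, 115, 115, 114, 115, 115, 115, 114, 115, 114, 114, 114, 114, 115, 116, 119, 120, 121, 121, 121, 121, 121, 121, 120, 121, 120, 120, 118, 115, 113, 113, 113, 116, 121, 124, 124, 124, 124, 124, 124, 124, 119, 114, 119, 123, 123, 124, 124, 124, 125, 128, 130, 130, 131, 130, 131, 131, 131, 131, 130, 130, 131, 131, 131, 131, 130, 131, 131, 131, 131, 131, 131, 131, 131, 131, 131, 131, 131, 131, 131, 131, 131, 131, 131, 131, 131, 130, 130, 131, 131, 130, 130, 130, 131, 130, 131, 131, 131, 130, 131, 131, 131, 130, 130, 131, 130, 130, 130, 131, 130, 130, 130, 130, 130, 131, 130, 131, 131, 130, 130, 130, 130, 131, 130, 130, 130, 130, 130, 130, 130, 131, 131, 131, 130, 130, 130, 131, 130, 131, 130, 130, 131, 130, 130, 114, 67, 33, 29, 35, 52, 142, 235, 239, 238, 238, 246, 249, 250, 250, 250, 251, 251, 251, 252, 252, 252, 253, 253, 253, 253, 252, 252, 251, 250, 249, 247, 245, 244, 243, 244, 244, 245]
```

Emit:
{"fn": "send_rows", "kwargs": {
  "slide": [
    [1, -0.5, 0],
    [1.7, -0.5, 0],
    [1.7, -0.5, 0],
    [1.7, -0.5, 4],
    [1.7, -0.5, 8],
    [1.7, -0.5, 11],
    [1.7, -0.5, 11],
    [1.7, -0.5, 11]
  ],
  "roll": [0, 0, 0, 0, 0, 0, 0, 0],
  "claw": [0.2, 0.2, 0.2, 0.2, 0.2, 0.2, 0.2, 0.2]
}}

```text
t: 9.32
eef_pos: [0.5734, 0.1163, 0.0211]
tool_rot: [0.002, -0.051, 0.999, 0.0]
contact_force: [6.2, 0.7, -0.7]
gripper_width: 0.26
grasp_force: 34.9
```

```bash
python3 cr.py .5734 .1166 6 -0.5 0 5
```

```text
9.3167 TCP in cradle mm [-1.000e-02 -2.800e-01  1.552e+01] F cradle 6.28 [ 6.24  0.68 -0.65] 34.89782452583313
(array([ 0.5,  0.3, 10.5]), np.float64(-0.2), 'curyaw', np.float64(-174.2))
```

Emit:
{"fn": "send_rows", "kwargs": {
  "slide": [
    [0.7, 0, 0],
    [0.7, 0.3, 0],
    [0.7, 0.3, 3],
    [0.7, 0.3, 6],
    [0.7, 0.3, 9],
    [0.7, 0.3, 10.5],
    [0.7, 0.3, 10.5],
    [0.7, 0.3, 10.5]
  ],
  "roll": [0, 0, 0, 0, 0, 0, 0, 0],
  "claw": [0.2, 0.2, 0.2, 0.2, 0.2, 0.2, 0.2, 0.2]
}}

```text
t: 9.98
eef_pos: [0.5734, 0.1164, 0.0113]
tool_rot: [0.003, -0.05, 0.999, 0.0]
contact_force: [6.0, -0.2, 2.1]
gripper_width: 0.252
grasp_force: 36.3
```

```bash
python3 cr.py .5734 .1166 6 -0.5 0 4.5
```

```text
9.9833 TCP in cradle mm [-0.05 -0.21  5.67] F cradle 5.96 [ 6.01 -0.17  2.07] 36.31986916065216
(array([0.5, 0.2, 1.2]), np.float64(-0.22), 'curyaw', np.float64(-174.22))
```

Emit:
{"fn": "send_rows", "kwargs": {
  "slide": [
    [0, 0, 0.5],
    [0, 0, 1],
    [0, 0, 1],
    [0, 0, 1],
    [0, 0, 1],
    [0, 0, 1],
    [0, 0, 1],
    [0, 0, 1]
  ],
  "roll": [0, 0, 0, 0, 0, 0, 0, 0],
  "claw": [0.2, 0.2, 0.2, 0.3, 0.4, 0.5, 0.5, 0.5]
}}

```text
t: 10.65
eef_pos: [0.5694, 0.1161, 0.0083]
tool_rot: [-0.001, -0.051, 0.999, -0.0]
contact_force: [0.2, 0.1, -0.7]
gripper_width: 0.497
grasp_force: 0.0
```

Emit:
{"fn": "send_rows", "kwargs": {
  "slide": [
    [0, 0, -15],
    [0, 0, -45],
    [0, 0, -75],
    [0, 0, -90],
    [25, 0, -90],
    [55, 0, -90],
    [70, 0, -90],
    [70, 0, -90]
  ],
  "roll": [0, 0, 0, 0, 0, 0, 0, 0],
  "claw": [0.5, 0.5, 0.5, 0.6, 0.6, 0.6, 0.6, 0.6]
}}

```text
t: 11.32
eef_pos: [0.4965, 0.1085, 0.0982]
tool_rot: [-0.002, -0.051, 0.999, -0.0]
contact_force: [-1.0, -0.0, 0.7]
gripper_width: 0.603
grasp_force: 0.0
```

```bash
sed -i 's/^c=int(proj.*/&/' yaw.py; python3 plate.py p1b .5734 .1166 6 -.03 -.07 .052 | head -60; python3 - <<'E'
import pickle
from h import *
m,o=pickle.load(open('p1b.pkl','rb'))
im=cv2.imread('pics/p1b.png')
a=np.radians(6)
for n,x,z in(('plate edge seated',-.03,.054),('post face top',.03,.027),('rim top',.0275,.0367),('nub',.03,.0277)):
    print(n,proj(m,np.array([.5734+np.cos(a)*x,.1166+np.sin(a)*x,z+.0056]),True).round(1))
print(im[160:300,278:283].max(2).mean(1).round().astype(int).tolist())
E
```

```text
11.4167 [0.5007 0.1093 0.0989] 0.04
pl [262.2 280.2]
pr [295.7 280.2]
bl [249.2 206.8]
br [309.  206.7]
origin 228 230
230 yyyyyyyyyyy.............................-yyyyyyyyy
233 yyyyyyyyyyy.............................-yyyyyyyyy
236 y#########y..............................yyyyyyyyy
239 y#########y..............................yyyyyyyyy
242 yyyyyy####y.............................-yyyyyyyyy
245 yyyyyyyyyyy-............................yyyyyyyyyy
248 yyyyyyyyyyy-...........-+++-............yyyyyyyyyy
251 yyyyyyyyyyy-...........+####-...........yyyyyyyyyy
254 yyyyyyyyyyy-......----++####+-++-.......yyyyyyyyyy
257 yyyyyyyyyyy-......----++####+-++-.......-yyyyyyyyy
260 yyyyyyyyyyyy......----++####+-++---.....yyyyyyyyyy
263 yyyyyyyyyyyy......----++####+-++-++-....yyyyyyyyyy
266 yyyyyyyyyyyy......----++####+-++-++-....yyyyyyyyyy
269 yy########yy.....------++##++--+-++.....yyyyyyyyyy
272 yyyyyyyyyyyy.....----------++----++.....yyyyyyyyyy
275 yyyyyyyyyyyy.....-+++++++++++++++++.....yyyyyyyyyy
278 yyyyyyyyyyyy.....#################+.....yyyyyyyyyy
281 yyyyyyyyyyyy.....++###############+.....yy
[... 949 characters left out ...]
rim top [279.4 329.8]
nub [279.4 326. ]
[151, 150, 151, 152, 154, 153, 153, 151, 149, 146, 145, 145, 146, 146, 147, 148, 149, 151, 151, 152, 151, 151, 150, 151, 153, 155, 159, 162, 164, 164, 164, 164, 163, 161, 159, 156, 154, 154, 153, 161, 206, 222, 221, 205, 160, 153, 151, 110, 35, 19, 19, 19, 19, 18, 18, 18, 18, 18, 18, 18, 18, 18, 18, 18, 18, 18, 18, 19, 20, 23, 28, 39, 43, 41, 45, 49, 48, 48, 48, 48, 47, 46, 46, 44, 44, 43, 42, 49, 118, 203, 224, 226, 226, 226, 226, 226, 226, 226, 226, 226, 226, 226, 226, 226, 226, 226, 226, 227, 223, 202, 129, 112, 112, 112, 113, 124, 194, 235, 237, 237, 237, 239, 241, 241, 241, 241, 241, 241, 241, 241, 241, 241, 241, 241, 241, 241, 241, 241, 241, 241]
```

```bash
python3 - <<'E'
from h import *
from station import bot
o=bot.get_obs();print(o['eef_pos'],go(o,[.613,-.083,.09],155))
E
```

```text
[0.5016057  0.10943086 0.09897405] (array([ -91.3, -202.7,    9. ]), np.float64(30.81), 'curyaw', np.float64(-174.19))
```

Emit:
{"fn": "send_rows", "kwargs": {
  "slide": [
    [-14, -31, 0],
    [-28, -62, 0],
    [-42, -93, 2],
    [-56, -124, 4],
    [-70, -155, 6],
    [-82, -182, 8],
    [-90, -200, 9],
    [-91, -203, 9]
  ],
  "roll": [5, 10, 15, 20, 25, 29, 31, 31],
  "claw": [0.6, 0.6, 0.6, 0.6, 0.6, 0.6, 0.6, 0.6]
}}

```text
t: 12.13
eef_pos: [0.6143, -0.089, 0.0896]
tool_rot: [0.001, 0.221, 0.975, -0.002]
contact_force: [-0.0, 0.1, 0.1]
gripper_width: 0.599
grasp_force: 0.0
```

```bash
cat > cell.py <<'E'
# outline of the white cell near an expected centre; rotated rectangle of silhouette -> world
from h import *
from station import bot
import sys,pickle
tag,cx,cy,cyaw,L=sys.argv[1],*map(float,sys.argv[2:6])
bot.read_camera('wrist');bot.read_camera('wrist')
m=bot.camera_model('wrist');o=bot.get_obs();im=bot.read_camera('wrist');cv2.imwrite(f'pics/{tag}.png',im[:,:,::-1]);pickle.dump((m,o),open(tag+'.pkl','wb'))
print(o['t'],o['eef_pos'].round(4),np.abs(o['joint_vel']).max().round(3))
c=proj(m,np.array([cx,cy,.014]),True)
b=im.astype(int);mask=((b.min(2)>75)&(b.max(2)-b.min(2)<25)).astype(np.uint8)
mask=cv2.morphologyEx(mask,cv2.MORPH_CLOSE,np.ones((9,9),np.uint8))
n,l,st,ce=cv2.connectedComponentsWithStats(mask)
i=l[int(c[1]),int(c[0])];pts=np.argwhere(l==i)[:,::-1].astype(float);print('exp',c.round(1),'lab',i,st[i])
# fit: model silhouette = hull of projected cylinder points
from scipy.optimize import least_squares
t=np.linspace(0,2*np.pi,40,endpoint=False)
def hull(v):
    x,y,a=v;P=[]
    for xe in(-L/2000,L/2000-.0025):
        for q in t:
            P.append(proj(m,np.array([x+np.cos(a)*xe-np.sin(a)*.014*np.cos(q),y+np.sin(a)*xe+np.cos(a)*.014*np.cos(q),.014+.014*np.sin(q)]),True))
    return cv2.convexHull(np.array(P,np.float32))
H=cv2.convexHull(pts.astype(np.float32)).reshape(-1,2)
def res(v):
    h=hull(v);return [cv2.pointPolygonTest(h,(float(p[0]),float(p[1])),True) for p in H]
s=least_squares(res,[cx,cy,np.radians(cyaw)],loss='soft_l1',diff_step=1e-3)
print('cell',s.x[:2].round(4),np.degrees(s.x[2]).round(2),'rms px',np.sqrt(np.mean(s.fun**2)))
x,y,a=s.x;print(go(o,[x,y,-.0045],180+np.degrees(a)))
E
python3 cell.py c2 .623 -.088 -25 72
```

```text
12.2333 [ 0.6127 -0.085   0.0893] 0.034
exp [281.6 222.5] lab 5 [ 265  175   38   95 3315]
cell [ 0.6235 -0.0874] -26.47 rms px 0.22811751694429902
(array([-10.8,   2.5,  93.8]), np.float64(1.2), 'curyaw', np.float64(154.73))
```

Emit:
{"fn": "send_rows", "kwargs": {
  "slide": [
    [-6, 1, 15],
    [-11, 2.5, 40],
    [-11, 2.5, 70],
    [-11, 2.5, 88],
    [-11, 2.5, 94],
    [-11, 2.5, 94],
    [-11, 2.5, 94],
    [-11, 2.5, 94]
  ],
  "roll": [1, 1, 1, 1, 1, 1, 1, 1],
  "claw": [0.6, 0.6, 0.6, 0.6, 0.6, 0.6, 0.6, 0.6]
}}

```text
t: 12.95
eef_pos: [0.6241, -0.0857, -0.0027]
tool_rot: [0.001, 0.226, 0.974, 0.0]
contact_force: [-0.6, 0.5, 0.6]
gripper_width: 0.602
grasp_force: 0.0
```

Emit:
{"fn": "send_rows", "kwargs": {
  "slide": [
    [0, 0, 0],
    [0, 0, 0],
    [0, 0, 0],
    [0, 0, 0],
    [0, 0, 0],
    [0, 0, -10],
    [0, 0, -35],
    [0, 0, -60]
  ],
  "roll": [0, 0, 0, 0, 0, 0, 0, 0],
  "claw": [0.2, 0.2, 0.2, 0.2, 0.2, 0.2, 0.2, 0.2]
}}

```text
t: 13.62
eef_pos: [0.6222, -0.0858, 0.0564]
tool_rot: [-0.001, 0.227, 0.974, -0.0]
contact_force: [0.7, -0.2, -0.9]
gripper_width: 0.202
grasp_force: 0.0
```

```bash
python3 - <<'E'
from h import *
from station import bot
o=bot.get_obs();print(o['eef_pos'],go(o,[.628,.195,.10],182.7))
E
```

```text
[ 0.62222839 -0.08576158  0.05642984] (array([118.8, 254.4, -43.5]), np.float64(-28.9), 'curyaw', np.float64(153.8))
```

Emit:
{"fn": "send_rows", "kwargs": {
  "slide": [
    [0, 0, 0],
    [0, 0, -20],
    [5, 0, -35],
    [10, 0, -35],
    [10, 0, -35],
    [10, 0, -35],
    [10, 0, -35],
    [10, 0, -35]
  ],
  "roll": [0, 0, 0, 0, 0, 0, 0, 0],
  "claw": [0.6, 0.6, 0.6, 0.6, 0.6, 0.6, 0.6, 0.6]
}}

```text
t: 14.28
eef_pos: [0.6135, -0.0816, 0.0899]
tool_rot: [-0.001, 0.227, 0.974, -0.0]
contact_force: [-0.3, 0.2, -0.2]
gripper_width: 0.594
grasp_force: 0.0
```

```bash
python3 cell.py c2b .623 -.087 -26 72
```

```text
14.3833 [ 0.6137 -0.0817  0.0901] 0.002
exp [278.7 222.5] lab 5 [ 261  170   37   95 3322]
cell [ 0.6196 -0.0848] -26.2 rms px 0.21843601579928937
(array([-6.8, -0.2, 94.6]), np.float64(-0.0), 'curyaw', np.float64(153.79))
```

Emit:
{"fn": "send_rows", "kwargs": {
  "slide": [
    [-4, 0, 20],
    [-7, 0, 50],
    [-7, 0, 78],
    [-7, 0, 92],
    [-7, 0, 97],
    [-7, 0, 98],
    [-7, 0, 98],
    [-7, 0, 98]
  ],
  "roll": [0, 0, 0, 0, 0, 0, 0, 0],
  "claw": [0.6, 0.6, 0.6, 0.6, 0.6, 0.6, 0.6, 0.6]
}}

```text
t: 15.1
eef_pos: [0.6215, -0.085, -0.0057]
tool_rot: [0.001, 0.227, 0.974, 0.0]
contact_force: [-0.1, -0.2, 0.3]
gripper_width: 0.599
grasp_force: 0.0
```

Emit:
{"fn": "send_rows", "kwargs": {
  "slide": [
    [0, 0, 0],
    [0, 0, 0],
    [0, 0, 0],
    [0, 0, 0],
    [0, 0, 0],
    [0, 0, 0],
    [0, 0, 0],
    [0, 0, 0]
  ],
  "roll": [0, 0, 0, 0, 0, 0, 0, 0],
  "claw": [0.2, 0.2, 0.2, 0.2, 0.2, 0.2, 0.2, 0.2]
}}

```text
t: 15.77
eef_pos: [0.6209, -0.0853, -0.0054]
tool_rot: [0.001, 0.227, 0.974, 0.0]
contact_force: [-1.7, -0.3, 7.7]
gripper_width: 0.274
grasp_force: 37.9
```

Emit:
{"fn": "send_rows", "kwargs": {
  "slide": [
    [0, 0, 0],
    [0, 0, 0],
    [0, 0, 0],
    [0, 0, 3],
    [0, 0, 6],
    [0, 0, 8],
    [0, 0, 8],
    [0, 0, 8]
  ],
  "roll": [0, 0, 0, 0, 0, 0, 0, 0],
  "claw": [0.6, 0.6, 0.6, 0.6, 0.6, 0.6, 0.6, 0.6]
}}

```text
t: 16.43
eef_pos: [0.62, -0.0847, -0.0156]
tool_rot: [-0.0, 0.227, 0.974, -0.0]
contact_force: [0.5, -0.2, 0.2]
gripper_width: 0.597
grasp_force: 0.0
```

Emit:
{"fn": "send_rows", "kwargs": {
  "slide": [
    [0, 0, 0],
    [0, 0, 0],
    [0, 0, 0],
    [0, 0, 0],
    [0, 0, 0],
    [0, 0, 0],
    [0, 0, 0],
    [0, 0, 0]
  ],
  "roll": [0, 0, 0, 0, 0, 0, 0, 0],
  "claw": [0.2, 0.2, 0.2, 0.2, 0.2, 0.2, 0.2, 0.2]
}}

```text
t: 17.1
eef_pos: [0.6205, -0.0847, -0.015]
tool_rot: [0.0, 0.227, 0.974, 0.0]
contact_force: [-0.1, 0.1, 4.2]
gripper_width: 0.308
grasp_force: 39.5
```

Emit:
{"fn": "send_rows", "kwargs": {
  "slide": [
    [0, 0, -3],
    [0, 0, -10],
    [0, 0, -30],
    [0, 0, -60],
    [0, 0, -90],
    [0, 0, -105],
    [0, 0, -105],
    [0, 0, -105]
  ],
  "roll": [0, 0, 0, 0, 0, 0, 0, 0],
  "claw": [0.2, 0.2, 0.2, 0.2, 0.2, 0.2, 0.2, 0.2]
}}

```text
t: 17.77
eef_pos: [0.6205, -0.0845, 0.0904]
tool_rot: [0.001, 0.227, 0.974, 0.0]
contact_force: [-0.8, -0.9, -1.6]
gripper_width: 0.305
grasp_force: 39.6
```

```bash
python3 look.py h2|head -1; cat > prof.py <<'E'
import cv2,sys
im=cv2.imread(f'pics/{sys.argv[1]}.png').max(2)[:,276:286].mean(1).round().astype(int)
a,b=int(sys.argv[2]),int(sys.argv[3])
for r in range(a,b,20):print(r,im[r:r+20].tolist())
E
python3 prof.py h2 150 370
python3 - <<'E'
from h import *
import pickle
from station import bot
m,o=pickle.load(open('h2.pkl','rb'));M=R.from_quat(np.roll(o['tool_rot'],-1)).as_matrix()
for z in(-.025,-.029,-.033):print(z,[proj(m,o['eef_pos']+M@np.array(p),True).round(1).tolist() for p in([.036,0,z+.014],[.036,0,z-.014],[-.0335,0,z-.014])])
print(go(bot.get_obs(),[.634,.195,.085],182.7))
E
```

```text
17.7667 [ 0.6205 -0.0845  0.0904] 0.3051503449808382 39.556347727775574 [-0.8 -0.9 -1.6]
150 [26, 26, 26, 26, 26, 26, 26, 26, 26, 26, 26, 26, 26, 26, 26, 26, 26, 26, 26, 26]
170 [26, 26, 26, 26, 26, 26, 26, 26, 26, 26, 26, 26, 26, 26, 26, 30, 57, 96, 115, 117]
190 [117, 117, 117, 118, 118, 119, 122, 124, 125, 124, 122, 126, 129, 130, 130, 130, 130, 130, 132, 136]
210 [137, 137, 137, 137, 137, 137, 137, 137, 137, 137, 137, 137, 137, 137, 137, 137, 137, 137, 137, 137]
230 [137, 137, 137, 137, 137, 137, 137, 137, 137, 137, 137, 137, 137, 137, 137, 137, 137, 137, 137, 137]
250 [137, 137, 137, 137, 137, 137, 137, 137, 137, 137, 137, 137, 137, 137, 137, 137, 137, 137, 137, 137]
270 [137, 137, 137, 137, 137, 137, 137, 137, 137, 137, 137, 137, 137, 137, 137, 137, 137, 137, 137, 137]
290 [137, 137, 137, 137, 137, 137, 137, 137, 137, 137, 137, 137, 137, 137, 137, 137, 137, 137, 137, 137]
310 [137, 137, 137, 137, 137, 136, 138, 150, 168, 199, 222, 238, 244, 244, 244, 244, 244, 244, 244, 244]
330 [243, 229, 138, 51, 36, 37, 64, 177, 237, 243, 242, 229, 124, 56, 48, 48, 48, 48, 48, 45]
350 [33, 30, 30, 31, 31, 30, 30, 30, 30, 31, 30, 30, 30, 31, 31, 31, 30, 30, 30, 30]
-0.025 [[278.9, 186.6], [278.5, 200.3], [278.8, 337.8]]
-0.029 [[278.8, 188.2], [278.4, 202.7], [278.8, 342.7]]
-0.033 [[278.8, 190.0], [278.4, 205.3], [278.7, 347.9]]
(array([110.2, 257. ,   4.2]), np.float64(-28.88), 'curyaw', np.float64(153.82))
```

Emit:
{"fn": "send_rows", "kwargs": {
  "slide": [
    [15, 36, 1],
    [31, 72, 2],
    [47, 109, 3],
    [63, 146, 4],
    [79, 183, 4],
    [94, 218, 4],
    [106, 246, 4],
    [110, 257, 4]
  ],
  "roll": [-5, -10, -15, -20, -25, -29, -29, -29],
  "claw": [0.2, 0.2, 0.2, 0.2, 0.2, 0.2, 0.2, 0.2]
}}

```text
t: 18.48
eef_pos: [0.6325, 0.2019, 0.0833]
tool_rot: [-0.002, -0.028, 1.0, 0.001]
contact_force: [0.3, 0.8, -2.2]
gripper_width: 0.308
grasp_force: 39.6
```

```bash
python3 plate.py p2 .5684 .1922 2.7 -.026 -.076 .058; python3 yaw.py p2 .5684 .1922 2.7 -.026 50 80 110 140 170;python3 -c "
import cv2
im=cv2.imread('pics/p2.png');print(im[60:120,[265,270,288,293]].min(2).T.tolist())"
```

```text
18.5833 [0.6331 0.1986 0.0835] 0.06
pl [253.8  81.9]
pr [295.  82.]
bl [243.1  27.8]
br [309.5  27.9]
origin 224 31
31 yyyyyyyyy-..................................yyyyyy
34 yyyyyyyyy-..................................yyyyyy
37 yyyyyyyyy-.............-+++++...............yyyyyy
40 yyyyyyyyy-.............++++++...............yyyyyy
43 yyyyyyyyy-.............++++++...............yyyyyy
46 yyyyyyyyy.............-++++++...............yyyyyy
49 yyyyyyyyy..............++++++...............yyyyyy
52 yyyyyyyyy..............++++++...............yyyyyy
55 yyyyyyyyy..............++++++...............yyyyyy
58 yyyyyyyyy-.............++++++...............yyyyyy
61 yyyyyyyyy..............++++++...............yyyyyy
64 yyyyyyyyy-.............++++++...............yyyyyy
67 yyyyyyyyy..............+++++-...............yyyyyy
70 yyyyyyyyy..............+++++-...............yyyyyy
73 yyyyyyyyy......+-++++++++++++-------........yyyyyy
76 yyyyyyyyy......#++++++++++++++++++++........yyyyyy
79 yyyyyyyyy......#++++++++++++++++++++........yyyyyy
82 yyyyyyyyy.......-++-----------------........yyyyyy
85 yyyyyyyyy
[... 1906 characters left out ...]
, 133, 133, 134, 133, 130, 105, 101, 101, 101, 102, 102, 100, 81, 37, 22, 21, 20, 21, 21, 21, 21, 21, 21, 21, 21, 22, 22, 23, 35, 44, 40, 36, 36, 35, 35, 35, 31, 21, 20, 21, 20, 20, 20, 20, 21], [23, 22, 23, 23, 23, 23, 23, 22, 22, 23, 22, 23, 37, 100, 133, 135, 135, 135, 135, 132, 110, 102, 102, 103, 103, 103, 101, 83, 43, 23, 21, 22, 23, 22, 22, 22, 22, 21, 21, 21, 21, 21, 20, 21, 20, 21, 21, 22, 21, 21, 21, 21, 21, 21, 20, 21, 19, 20, 20, 19], [22, 23, 22, 23, 22, 22, 22, 23, 22, 23, 22, 23, 36, 98, 132, 134, 135, 134, 134, 131, 110, 101, 99, 94, 91, 77, 64, 50, 26, 23, 23, 23, 22, 22, 24, 22, 24, 23, 22, 23, 22, 22, 22, 22, 22, 23, 22, 22, 23, 21, 22, 20, 22, 22, 21, 21, 22, 21, 21, 22]]
```

Emit:
{"fn": "send_rows", "kwargs": {
  "slide": [
    [25, -1, 0],
    [50, -1, 2],
    [52, -1, 22],
    [52, -1, 42],
    [52, -1, 56],
    [52, -1, 58],
    [52, -1, 58],
    [52, -1, 58]
  ],
  "roll": [0, 0, 0, 0, 0, 0, 0, 0],
  "claw": [0.2, 0.2, 0.2, 0.2, 0.2, 0.2, 0.2, 0.2]
}}

```text
t: 19.3
eef_pos: [0.5836, 0.1893, 0.0281]
tool_rot: [0.0, -0.023, 1.0, -0.0]
contact_force: [-0.7, -0.7, -1.2]
gripper_width: 0.306
grasp_force: 39.7
```

```bash
python3 cr.py .5671 .1923 2.7 13.7 0 15.5
```

```text
19.3 TCP in cradle mm [16.36 -3.73 22.5 ] F cradle -0.71 [-0.68 -0.72 -1.22] 39.67855095863342
(array([2.7, 3.7, 7. ]), np.float64(-0.02), 'curyaw', np.float64(-177.32))
```

Emit:
{"fn": "send_rows", "kwargs": {
  "slide": [
    [1.5, 2, 3],
    [2.5, 3, 6],
    [2.5, 3.3, 7],
    [2.5, 3.3, 7],
    [2.5, 3.3, 7],
    [6, 3.3, 7],
    [9, 3.3, 7],
    [11, 3.3, 7]
  ],
  "roll": [0, 0, 0, 0, 0, 0, 0, 0],
  "claw": [0.2, 0.2, 0.2, 0.2, 0.2, 0.2, 0.2, 0.2]
}}

```text
t: 19.97
eef_pos: [0.5731, 0.1938, 0.0213]
tool_rot: [0.001, -0.024, 1.0, 0.0]
contact_force: [4.5, 0.2, -3.7]
gripper_width: 0.309
grasp_force: 39.6
```

```bash
python3 cr.py .5671 .1923 2.7 -0.5 0 15.5
```

```text
19.9667 TCP in cradle mm [ 6.09  1.21 15.67] F cradle 4.49 [ 4.49  0.23 -3.74] 39.57530915737152
(array([ 6.6, -1.2,  0.2]), np.float64(0.09), 'curyaw', np.float64(-177.21))
```

Emit:
{"fn": "send_rows", "kwargs": {
  "slide": [
    [3, -0.5, 0],
    [6, -1, 0],
    [7.3, -1, 0],
    [7.3, -1, 0],
    [7.3, -1, 3],
    [7.3, -1, 7],
    [7.3, -1, 10],
    [7.3, -1, 10]
  ],
  "roll": [0, 0, 0, 0, 0, 0, 0, 0],
  "claw": [0.2, 0.2, 0.2, 0.2, 0.2, 0.2, 0.2, 0.2]
}}

```text
t: 20.63
eef_pos: [0.5672, 0.1928, 0.0117]
tool_rot: [0.002, -0.024, 1.0, 0.001]
contact_force: [6.3, 0.3, -2.1]
gripper_width: 0.309
grasp_force: 39.7
```

```bash
python3 cr.py .5671 .1923 2.7 -0.5 0 -6
```

```text
20.6333 TCP in cradle mm [0.13 0.51 6.07] F cradle 6.27 [ 6.26  0.31 -2.08] 39.727168679237366
(array([ 0.7, -0.5, 12.1]), np.float64(0.08), 'curyaw', np.float64(-177.22))
```

Emit:
{"fn": "send_rows", "kwargs": {
  "slide": [
    [0.8, -0.5, 0],
    [0.8, -0.5, 0],
    [0.8, -0.5, 3],
    [0.8, -0.5, 6],
    [0.8, -0.5, 9],
    [0.8, -0.5, 12],
    [0.8, -0.5, 12],
    [0.8, -0.5, 12]
  ],
  "roll": [0, 0, 0, 0, 0, 0, 0, 0],
  "claw": [0.2, 0.2, 0.2, 0.2, 0.2, 0.2, 0.2, 0.2]
}}

```text
t: 21.3
eef_pos: [0.567, 0.1921, 0.0002]
tool_rot: [0.003, -0.024, 1.0, 0.001]
contact_force: [6.8, 0.4, 0.8]
gripper_width: 0.307
grasp_force: 39.8
```

```bash
python3 cr.py .5671 .1923 2.7 -0.5 0 -6.3
```

```text
21.3 TCP in cradle mm [-0.11 -0.21 -5.41] F cradle 6.85 [6.84 0.41 0.76] 39.847596287727356
(array([0.4, 0.2, 0.9]), np.float64(0.06), 'curyaw', np.float64(-177.24))
```

Down past the post without trouble, so release and back off to verify.

Emit:
{"fn": "send_rows", "kwargs": {
  "slide": [
    [0, 0, 0.5],
    [0, 0, 0.8],
    [0, 0, 0.8],
    [0, 0, 0.8],
    [0, 0, 0.8],
    [0, 0, 0.8],
    [0, 0, 0.8],
    [0, 0, 0.8]
  ],
  "roll": [0, 0, 0, 0, 0, 0, 0, 0],
  "claw": [0.2, 0.2, 0.25, 0.35, 0.45, 0.55, 0.55, 0.55]
}}

```text
t: 21.97
eef_pos: [0.5632, 0.1918, -0.0024]
tool_rot: [-0.001, -0.025, 1.0, -0.0]
contact_force: [-0.4, 0.4, 0.5]
gripper_width: 0.55
grasp_force: 0.0
```

Emit:
{"fn": "send_rows", "kwargs": {
  "slide": [
    [0, 0, -15],
    [0, 0, -45],
    [0, 0, -75],
    [0, 0, -98],
    [25, 0, -98],
    [55, 0, -98],
    [70, 0, -98],
    [70, 0, -98]
  ],
  "roll": [0, 0, 0, 0, 0, 0, 0, 0],
  "claw": [0.55, 0.55, 0.55, 0.6, 0.6, 0.6, 0.6, 0.6]
}}

```text
t: 22.63
eef_pos: [0.4899, 0.1881, 0.0955]
tool_rot: [-0.002, -0.025, 1.0, -0.0]
contact_force: [-1.0, -0.8, -0.8]
gripper_width: 0.604
grasp_force: 0.0
```

```bash
python3 plate.py p2b .5671 .1923 2.7 -.036 -.076 .058; python3 - <<'E'
import pickle
from h import *
from station import bot
m,o=pickle.load(open('p2b.pkl','rb'))
a=np.radians(2.7)
for n,x,z in(('plate edge seated',-.036,.054),('post face top',.036,.027),('rim top',.0335,.0367)):
    print(n,proj(m,np.array([.5671+np.cos(a)*x,.1923+np.sin(a)*x,z+.0056]),True).round(1))
print(go(bot.get_obs(),[.470,-.2985,.09],170.5))
E
python3 prof.py p2b 320 380
```

```text
22.7333 [0.494  0.1886 0.0962] 0.037
pl [262.4 274.8]
pr [296.5 274.9]
bl [249.4 200.8]
br [310.2 200.9]
origin 229 224
224 yyyyyyyyyyy..............................yyyyyyyyy
227 yyyyyyyyyyy..............................yyyyyyyyy
230 yyyyyyyyyyy..............................yyyyyyyyy
233 yyyyyyyyyyy..............................yyyyyyyyy
236 yyyyyyyyyyy.............................-yyyyyyyyy
239 yyyyyyyyyyy.............................-y########
242 yyyyyyyyyyy.............---..............y########
245 yyyyyyyyyyy............#####-............yyyyyyyyy
248 yyyyyyyyyyy.......-----#####+----.......yyyyyyyyyy
251 yyyyyyyyyyy.......-+--+####++-+--.......yyyyyyyyyy
254 yyyyyyyyyyy.......----+####++-----......yyyyyyyyyy
257 yyyyyyyyyyy......-----+####++-+----.....yyyyyyyyyy
260 yyyyyyyyyyy......-----+####++------.....yyyyyyyyyy
263 yyyyyyyyyyy......------++##++----++.....yyyyyyyyyy
266 yyyyyyyyyyy......----------++----++.....yyyyyyyyyy
269 yyyyyyyyyyy-.....----------+-----++.....yyyyyyyyyy
272 yyyyyyyyyyy-....-#################+.....yyyyyyyyyy
275 yyyyyyyyyyy-....-#################+.....y
[... 638 characters left out ...]
#############++.....yyyyyyyyyyy
314 yyyyyyyyyyyy-.....+#############++.....yyyyyyyyyyy
317 yyyyyyyyyyyy-.....+#############++.....yyyyyyyyyyy
320 yyyyyyyyyyyyy.....+#############++.....yyyyyyyyyyy
323 yyyyyyyyyyyyy.....+#############++.....yyyyyyyyyyy
plate edge seated [279.4 274.9]
post face top [279.5 332.9]
rim top [279.4 337.4]
(array([  48.7, -485.3,    6. ]), np.float64(12.31), 'curyaw', np.float64(-177.19))
320 [239, 239, 239, 239, 239, 239, 239, 239, 239, 239, 239, 238, 234, 144, 51, 66, 175, 235, 237, 233]
340 [228, 249, 250, 250, 249, 249, 249, 249, 249, 235, 99, 31, 29, 28, 29, 29, 29, 29, 29, 29]
360 [29, 29, 29, 29, 29, 29, 29, 29, 29, 29, 29, 29, 29, 29, 28, 29, 29, 29, 29, 29]
```

Emit:
{"fn": "send_rows", "kwargs": {
  "slide": [
    [4, -35, 0],
    [8, -75, 0],
    [12, -115, 0],
    [16, -155, 0],
    [20, -195, 0],
    [24, -235, 0],
    [28, -275, 0],
    [32, -315, 0]
  ],
  "roll": [0, 0, 0, 0, 0, 0, 0, 0],
  "claw": [0.6, 0.6, 0.6, 0.6, 0.6, 0.6, 0.6, 0.6]
}}

```text
t: 23.45
eef_pos: [0.4783, -0.1305, 0.0962]
tool_rot: [0.001, -0.024, 1.0, -0.0]
contact_force: [0.9, 1.0, -0.5]
gripper_width: 0.6
grasp_force: 0.0
```

```bash
python3 - <<'E'
from h import *
from station import bot
o=bot.get_obs();print(o['eef_pos'],o['joint_vel'].round(2),go(o,[.470,-.2985,.09],170.5))
E
```

```text
[ 0.47830154 -0.13052624  0.09617544] [ 0.91  0.15  0.12 -0.19 -0.12  0.07  1.08] (array([  16.4, -167.4,    6.3]), np.float64(12.27), 'curyaw', np.float64(-177.23))
```

Emit:
{"fn": "send_rows", "kwargs": {
  "slide": [
    [4, -35, 1],
    [8, -75, 3],
    [12, -110, 5],
    [14, -140, 6],
    [16, -160, 6],
    [16, -166, 6],
    [16, -166, 6],
    [16, -166, 6]
  ],
  "roll": [3, 6, 9, 12, 12, 12, 12, 12],
  "claw": [0.6, 0.6, 0.6, 0.6, 0.6, 0.6, 0.6, 0.6]
}}

```text
t: 24.12
eef_pos: [0.4701, -0.2939, 0.0897]
tool_rot: [-0.0, 0.08, 0.997, 0.0]
contact_force: [0.6, 0.4, -0.7]
gripper_width: 0.601
grasp_force: 0.0
```

```bash
python3 cell.py c3 .4849 -.2985 -9.5 84
```

```text
24.2167 [ 0.4702 -0.2926  0.0897] 0.007
exp [275. 228.] lab 1 [     0      0    560    420 143278]
cell [ 0.4846 -0.3301] -14.45 rms px 278.02145850681114
(array([-20.1, -34.8,  94.2]), np.float64(5.4), 'curyaw', np.float64(170.94))
```

```bash
python3 - <<'E'
import cv2
im=cv2.imread('pics/c3.png')
print(im[228,200:350:5].tolist());print(im[120:360:8,275].tolist())
E
```

```text
[[107, 103, 97], [107, 104, 97], [107, 104, 97], [106, 103, 96], [107, 103, 97], [106, 103, 96], [106, 103, 97], [107, 103, 97], [106, 103, 96], [106, 103, 96], [107, 104, 97], [107, 104, 97], [255, 255, 255], [255, 255, 255], [255, 255, 255], [255, 255, 255], [255, 255, 255], [255, 255, 255], [255, 255, 255], [103, 99, 93], [106, 103, 97], [107, 103, 97], [105, 102, 96], [106, 103, 96], [106, 103, 96], [106, 103, 96], [107, 103, 97], [107, 103, 97], [107, 103, 97], [107, 104, 97]]
[[61, 58, 55], [61, 59, 55], [61, 59, 55], [62, 59, 55], [61, 60, 56], [61, 59, 55], [61, 59, 55], [231, 232, 227], [240, 240, 237], [240, 241, 237], [240, 241, 237], [240, 241, 238], [255, 255, 255], [255, 255, 255], [255, 255, 255], [255, 255, 255], [255, 255, 255], [255, 255, 255], [255, 255, 255], [255, 255, 255], [254, 255, 254], [106, 103, 97], [106, 102, 96], [62, 60, 56], [59, 57, 53], [46, 44, 41], [44, 42, 39], [50, 47, 45], [62, 59, 56], [70, 64, 60]]
```

Auto-exposure changed, so raise the threshold.

```bash
sed -i 's/min(2)>75/min(2)>170/' cell.py; python3 cell.py c3 .4849 -.2985 -9.5 84
```

```text
24.3667 [ 0.4701 -0.293   0.09  ] 0.006
exp [275.4 227.9] lab 1 [ 259  173   37  108 3705]
cell [ 0.4851 -0.2981] -10.04 rms px 0.2005723166880297
(array([-15.6,  -2.7,  94.5]), np.float64(0.97), 'curyaw', np.float64(170.93))
```

Emit:
{"fn": "send_rows", "kwargs": {
  "slide": [
    [-8, -1, 20],
    [-15, -2.7, 50],
    [-15.5, -2.7, 80],
    [-15.5, -2.7, 98],
    [-15.5, -2.7, 105],
    [-15.5, -2.7, 107],
    [-15.5, -2.7, 107],
    [-15.5, -2.7, 107]
  ],
  "roll": [1, 1, 1, 1, 1, 1, 1, 1],
  "claw": [0.6, 0.6, 0.6, 0.6, 0.6, 0.6, 0.6, 0.6]
}}

```text
t: 25.08
eef_pos: [0.4853, -0.3, -0.0158]
tool_rot: [0.001, 0.089, 0.996, -0.0]
contact_force: [0.0, -0.9, -0.3]
gripper_width: 0.599
grasp_force: 0.0
```

Emit:
{"fn": "send_rows", "kwargs": {
  "slide": [
    [0, 0, 0],
    [0, 0, 0],
    [0, 0, 0],
    [0, 0, 0],
    [0, 0, 0],
    [0, 0, 0],
    [0, 0, 0],
    [0, 0, 0]
  ],
  "roll": [0, 0, 0, 0, 0, 0, 0, 0],
  "claw": [0.6, 0.4, 0.2, 0.2, 0.2, 0.2, 0.2, 0.2]
}}

```text
t: 25.75
eef_pos: [0.485, -0.2998, -0.016]
tool_rot: [0.001, 0.089, 0.996, -0.0]
contact_force: [-0.4, 0.7, 6.4]
gripper_width: 0.31
grasp_force: 39.0
```

Emit:
{"fn": "send_rows", "kwargs": {
  "slide": [
    [0, 0, -3],
    [0, 0, -10],
    [0, 0, -30],
    [0, 0, -60],
    [0, 0, -90],
    [0, 0, -105],
    [0, 0, -105],
    [0, 0, -105]
  ],
  "roll": [0, 0, 0, 0, 0, 0, 0, 0],
  "claw": [0.2, 0.2, 0.2, 0.2, 0.2, 0.2, 0.2, 0.2]
}}

```text
t: 26.42
eef_pos: [0.485, -0.2996, 0.0891]
tool_rot: [0.001, 0.089, 0.996, -0.0]
contact_force: [-0.1, 0.2, -1.5]
gripper_width: 0.311
grasp_force: 39.5
```

```bash
python3 look.py h3|head -1; python3 prof.py h3 160 220; python3 prof.py h3 330 380
python3 - <<'E'
from h import *
import pickle
from station import bot
m,o=pickle.load(open('h3.pkl','rb'));M=R.from_quat(np.roll(o['tool_rot'],-1)).as_matrix()
for z in(-.029,-.030):print(z,[proj(m,o['eef_pos']+M@np.array(p),True).round(1).tolist() for p in([.042,0,z+.014],[.042,0,z-.014],[-.0395,0,z-.014])])
print(go(bot.get_obs(),[.624,.276,.085],183.4))
E
```

```text
26.4167 [ 0.485  -0.2996  0.0891] 0.3109825655525134 39.51902210712433 [-0.1  0.2 -1.5]
160 [56, 56, 56, 56, 56, 56, 56, 56, 56, 56, 56, 56, 56, 71, 143, 206, 213, 214, 214, 214]
180 [214, 213, 213, 215, 217, 217, 221, 226, 227, 227, 227, 227, 227, 228, 231, 233, 233, 233, 233, 233]
200 [233, 233, 233, 233, 233, 233, 233, 233, 233, 233, 233, 233, 233, 233, 233, 233, 233, 233, 233, 233]
330 [255, 255, 255, 255, 255, 255, 255, 255, 255, 255, 255, 255, 254, 178, 82, 73, 81, 175, 255, 255]
350 [169, 69, 64, 64, 64, 64, 64, 64, 64, 64, 64, 64, 64, 64, 64, 64, 64, 64, 64, 64]
370 [64, 64, 64, 64, 64, 64, 64, 64, 64, 64, 64, 64, 64, 64, 64, 64, 64, 64, 64, 64]
-0.029 [[278.5, 175.4], [278.1, 187.3], [278.5, 351.5]]
-0.03 [[278.5, 175.7], [278.0, 187.8], [278.5, 352.8]]
(array([-35.9, 590.8,   3.1]), np.float64(-13.59), 'curyaw', np.float64(169.81))
```

Emit:
{"fn": "send_rows", "kwargs": {
  "slide": [
    [-2, 35, 0],
    [-4, 75, 0],
    [-7, 115, 1],
    [-9, 155, 1],
    [-12, 195, 2],
    [-14, 235, 2],
    [-17, 275, 2],
    [-19, 315, 2]
  ],
  "roll": [-2, -4, -6, -8, -10, -12, -14, -14],
  "claw": [0.2, 0.2, 0.2, 0.2, 0.2, 0.2, 0.2, 0.2]
}}

```text
t: 27.13
eef_pos: [0.5579, 0.009, 0.0845]
tool_rot: [-0.001, -0.034, 0.999, -0.0]
contact_force: [1.6, 0.0, -1.0]
gripper_width: 0.312
grasp_force: 39.6
```

```bash
python3 - <<'E'
from h import *
from station import bot
o=bot.get_obs();print(o['eef_pos'],o['joint_vel'].round(2),go(o,[.624,.276,.085],183.4))
E
```

```text
[0.55789968 0.00899099 0.08454736] [-0.75  0.14 -0.06 -0.25  0.    0.09 -0.88] (array([-84.1, 261.9,  -0.7]), np.float64(0.5), 'curyaw', np.float64(-176.1))
```

Emit:
{"fn": "send_rows", "kwargs": {
  "slide": [
    [-12, 37, 0],
    [-24, 75, 0],
    [-36, 113, 0],
    [-48, 151, 0],
    [-60, 189, 0],
    [-72, 225, 0],
    [-82, 252, 0],
    [-84, 260, 0]
  ],
  "roll": [0, 0, 0, 0, 0, 0, 0, 0],
  "claw": [0.2, 0.2, 0.2, 0.2, 0.2, 0.2, 0.2, 0.2]
}}

```text
t: 27.8
eef_pos: [0.6242, 0.2794, 0.0837]
tool_rot: [-0.001, -0.037, 0.999, 0.001]
contact_force: [0.7, 0.4, -0.3]
gripper_width: 0.311
grasp_force: 39.6
```

```bash
python3 plate.py p3 .5522 .2718 3.4 -.032 -.082 .064; python3 yaw.py p3 .5522 .2718 3.4 -.032 50 80 110 140 170;python3 -c "
import cv2
im=cv2.imread('pics/p3.png');print(im[55:100,[265,270,288,293]].min(2).T.tolist())"
```

```text
27.9 [0.624  0.2746 0.0838] 0.052
pl [262.9  60.6]
pr [304.1  61.2]
bl [250.6  12.2]
br [316.6  13. ]
origin 233 10
10 yyyyyyyy-.................................yyyyyyyy
13 yyyyyyyy..................................yyyyyyyy
16 yyyyyyyy-.................................yyyyyyyy
19 yyyyyyyy-.............--+++-..............yyyyyyyy
22 yyyyyyyy..............-+++++..............yyyyyyyy
25 yyyyyyyy..............-+++++..............-yyyyyyy
28 yyyyyyyy..............-+++++..............-yyyyyyy
31 yyyyyyyy..............-+++++..............yyyyyyyy
34 yyyyyyyy..............-+++++..............yyyyyyyy
37 yyyyyyyy..............-+++++..............yyyyyyyy
40 yyyyyyyy..............-+++++..............yyyyyyyy
43 yyyyyyyy..............-+++++..............-yyyyyyy
46 yyyyyyyy..............-+++++..............-yyyyyyy
49 yyyyyyyy..............-+++++..............yyyyyyyy
52 yyyyyyyy..............++++++..............yyyyyyyy
55 yyyyyyyy......-++++++++++++++++++++-......yyyyyyyy
58 yyyyyyyy......-++++++++++++++++++++-......yyyyyyyy
61 yyyyyyyy......------------------++-.......yyyyyyyy
64 yyyyyyyy.
[... 1712 characters left out ...]
 24, 25, 25, 25, 24, 23, 24, 23, 24, 23, 24, 23, 23, 24, 33, 48, 49, 49, 49, 46, 29, 27, 26, 26, 26, 27, 27], [128, 131, 130, 130, 129, 120, 101, 98, 99, 100, 100, 101, 101, 101, 102, 99, 81, 41, 23, 21, 21, 21, 21, 21, 21, 22, 20, 21, 22, 21, 21, 21, 21, 22, 21, 22, 20, 20, 20, 20, 20, 21, 19, 20, 20], [141, 142, 141, 141, 141, 136, 109, 104, 104, 102, 103, 103, 102, 102, 102, 102, 98, 56, 26, 22, 21, 21, 21, 22, 22, 21, 21, 22, 22, 21, 21, 21, 21, 22, 22, 22, 22, 20, 20, 19, 20, 20, 20, 20, 19], [131, 135, 135, 134, 134, 131, 105, 101, 102, 103, 102, 103, 102, 102, 103, 102, 99, 60, 27, 21, 21, 21, 22, 21, 21, 21, 22, 22, 21, 21, 21, 21, 22, 21, 21, 21, 21, 20, 19, 20, 20, 19, 19, 20, 20]]
```

Emit:
{"fn": "send_rows", "kwargs": {
  "slide": [
    [25, 1, 0],
    [50, 2, 2],
    [58, 2, 22],
    [58, 2, 42],
    [58, 2, 56],
    [58, 2, 58],
    [58, 2, 58],
    [58, 2, 58]
  ],
  "roll": [0, 0, 0, 0, 0, 0, 0, 0],
  "claw": [0.2, 0.2, 0.2, 0.2, 0.2, 0.2, 0.2, 0.2]
}}

```text
t: 28.62
eef_pos: [0.5685, 0.2692, 0.0285]
tool_rot: [0.0, -0.032, 0.999, -0.0]
contact_force: [-0.6, 0.5, 0.1]
gripper_width: 0.307
grasp_force: 39.6
```

```bash
python3 cr.py .5519 .2710 3.2 13.6 0 14.5
```

```text
28.6167 TCP in cradle mm [16.46 -2.67 22.87] F cradle -0.61 [-0.64  0.48  0.11] 39.634557366371155
(array([2.8, 2.7, 8.4]), np.float64(0.51), 'curyaw', np.float64(-176.29))
```

Emit:
{"fn": "send_rows", "kwargs": {
  "slide": [
    [1.5, 1, 3],
    [2.5, 2, 6],
    [2.5, 2.4, 8],
    [2.5, 2.4, 8],
    [2.5, 2.4, 8],
    [6, 2.4, 8],
    [9, 2.4, 8],
    [11, 2.4, 8]
  ],
  "roll": [0.5, 0.5, 0.5, 0.5, 0.5, 0.5, 0.5, 0.5],
  "claw": [0.2, 0.2, 0.2, 0.2, 0.2, 0.2, 0.2, 0.2]
}}

```text
t: 29.28
eef_pos: [0.5576, 0.2721, 0.0205]
tool_rot: [0.001, -0.029, 1.0, 0.0]
contact_force: [5.3, 1.1, -3.3]
gripper_width: 0.307
grasp_force: 39.5
```

```bash
python3 cr.py .5519 .2710 3.2 -0.6 0 14.5
```

```text
29.2833 TCP in cradle mm [ 5.73  0.75 14.89] F cradle 5.35 [ 5.3   1.11 -3.3 ] 39.512726068496704
(array([ 6.3, -0.7,  0.4]), np.float64(0.08), 'curyaw', np.float64(-176.72))
```

Emit:
{"fn": "send_rows", "kwargs": {
  "slide": [
    [3, -0.4, 0],
    [5, -0.7, 0],
    [6.8, -0.7, 0],
    [6.8, -0.7, 0],
    [6.8, -0.7, 3],
    [6.8, -0.7, 7],
    [6.8, -0.7, 10],
    [6.8, -0.7, 10]
  ],
  "roll": [0, 0, 0, 0, 0, 0, 0, 0],
  "claw": [0.2, 0.2, 0.2, 0.2, 0.2, 0.2, 0.2, 0.2]
}}

```text
t: 29.95
eef_pos: [0.5521, 0.2713, 0.0109]
tool_rot: [0.002, -0.029, 1.0, 0.001]
contact_force: [6.5, 0.4, 0.3]
gripper_width: 0.305
grasp_force: 39.8
```

```bash
python3 cr.py .5519 .2710 3.2 -0.6 0 -7
```

```text
29.95 TCP in cradle mm [0.25 0.33 5.31] F cradle 6.51 [6.5  0.37 0.34] 39.75217938423157
(array([ 0.9, -0.3, 12.3]), np.float64(0.07), 'curyaw', np.float64(-176.73))
```

Emit:
{"fn": "send_rows", "kwargs": {
  "slide": [
    [0.8, -0.3, 0],
    [0.8, -0.3, 0],
    [0.8, -0.3, 3],
    [0.8, -0.3, 6],
    [0.8, -0.3, 9],
    [0.8, -0.3, 12],
    [0.8, -0.3, 12],
    [0.8, -0.3, 12]
  ],
  "roll": [0, 0, 0, 0, 0, 0, 0, 0],
  "claw": [0.2, 0.2, 0.2, 0.2, 0.2, 0.2, 0.2, 0.2]
}}

```text
t: 30.62
eef_pos: [0.5519, 0.2709, -0.0006]
tool_rot: [0.003, -0.028, 1.0, 0.001]
contact_force: [6.1, -0.4, 0.6]
gripper_width: 0.308
grasp_force: 39.8
```

```bash
python3 cr.py .5519 .2710 3.2 -0.6 0 -7.3
```

```text
30.6167 TCP in cradle mm [-0.05 -0.13 -6.22] F cradle 6.1 [ 6.13 -0.36  0.59] 39.82407331466675
(array([0.6, 0.1, 1.1]), np.float64(0.04), 'curyaw', np.float64(-176.76))
```

Emit:
{"fn": "send_rows", "kwargs": {
  "slide": [
    [0, 0, 0.5],
    [0, 0, 0.8],
    [0, 0, 0.8],
    [0, 0, 0.8],
    [0, 0, 0.8],
    [0, 0, 0.8],
    [0, 0, 0.8],
    [0, 0, 0.8]
  ],
  "roll": [0, 0, 0, 0, 0, 0, 0, 0],
  "claw": [0.2, 0.2, 0.25, 0.35, 0.45, 0.55, 0.55, 0.55]
}}

```text
t: 31.28
eef_pos: [0.5481, 0.2705, -0.0031]
tool_rot: [-0.001, -0.029, 1.0, -0.0]
contact_force: [0.3, -0.0, -0.2]
gripper_width: 0.548
grasp_force: 0.0
```

Emit:
{"fn": "send_rows", "kwargs": {
  "slide": [
    [0, 0, -15],
    [0, 0, -45],
    [0, 0, -75],
    [0, 0, -110],
    [25, -30, -145],
    [40, -60, -160],
    [50, -80, -170],
    [50, -80, -170]
  ],
  "roll": [0, 0, 0, 0, 0, 0, 0, 0],
  "claw": [0.55, 0.55, 0.55, 0.6, 0.6, 0.6, 0.6, 0.6]
}}

```text
t: 31.95
eef_pos: [0.503, 0.1821, 0.1698]
tool_rot: [0.001, -0.026, 1.0, 0.0]
contact_force: [0.2, -0.8, -0.7]
gripper_width: 0.599
grasp_force: 0.0
```

```bash
python3 - <<'E'
from h import *
from station import bot
for _ in range(2):bot.read_camera('wrist')
m=bot.camera_model('wrist');im=bot.read_camera('wrist')[:,:,::-1].copy();o=bot.get_obs();print(o['t'],o['eef_pos'])
a=cv2.resize(im[150:340,170:420],None,fx=3.15,fy=3.15,interpolation=cv2.INTER_CUBIC)
cv2.imwrite('pics/final.png',a)
for i,(cx,cy,yw,L) in enumerate([(.5734,.1166,6,60),(.5671,.1923,2.7,72),(.5519,.271,3.2,84)]):
    t=np.radians(yw)
    for x,z in((-L/2000,.054),(L/2000,.027)):
        p=proj(m,np.array([cx+np.cos(t)*x,cy+np.sin(t)*x,z+.0056]),True);print(i+1,x,((p-[170,150]+.5)*3.15).round())
E
```

```text
32.1 [0.5033961  0.18829929 0.16721488]
1 -0.03 [ 89. 275.]
1 0.03 [132. 412.]
2 -0.036 [353. 250.]
2 0.036 [350. 426.]
3 -0.042 [628. 194.]
3 0.042 [585. 410.]
```

View pics/final.png

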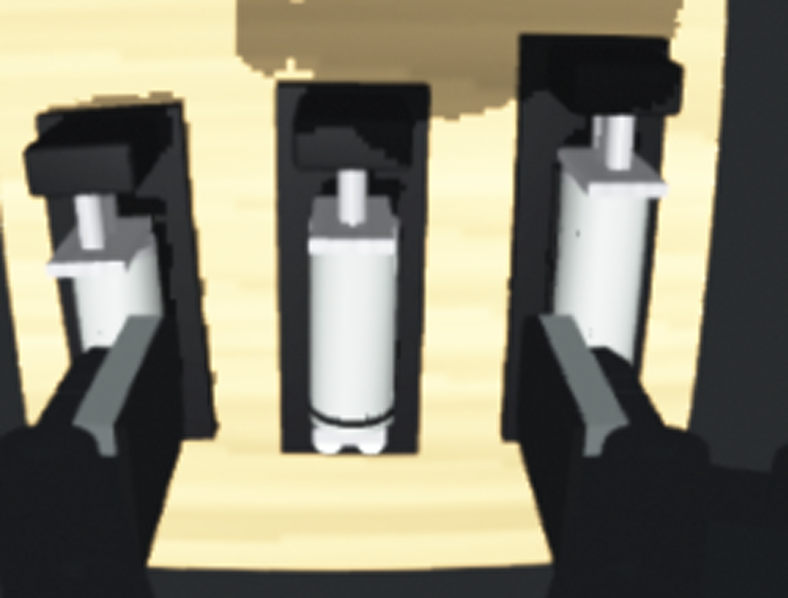

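The final view shows all three cells in their bays, with the plate edges at (89,272), (353,248) and (625,191). Predicted for seated cells: (89,275), (353,250) and (628,194). The fingers hide the post ends of cradles 1 and 3, and the gripper is clear of everything.

```bash
python3 -c "
from station import bot
print(bot.hand_in())"
```

```text
the job is handed in; nothing more can be done
None
```

All three cells are loaded into their cradles in pip order (shortest, middle, longest), and the job is handed in at about 32 s; the final picture showed all three spring plates pushed back as for seated cells, though the fingers hid the nub ends of cradles 1 and 3.

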